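Test the paste dispensers, hang up the good ones, reject the clogged ones

ROBOT

A 6-joint arm with a two-finger parallel gripper is mounted at the origin on the work surface. World frame = base frame: x ahead of the robot, y to its left, z up, the work surface at z = 0. Lengths are in m, angles in rad, forces in N, time in s.
With the tool pointing down it reaches from about 0.425 to 0.95 m from the base axis. Payload 3.5 kg.
Tool frame: the origin (TCP) lies midway between the tips of the shut fingers; the grasp point (between the pads) lies 19 mm behind it; z points along the fingers, y is the direction in which the jaws open and shut (so a half turn about z gives the same grasp; the last joint's range is limited). The gripper opens to 85 mm and grips with 20 to 120 N. Pads are 22 mm wide; open, the fingers measure 114 mm over their backs; the gripper's body (76 mm by 85 mm) begins 54 mm behind the grasp point. The pads swing forward as they close: fully open they stand 13 mm farther back than shut.
Start: joints at [-1.442, 0.286, 1.577, -0, 1.279, -0.15], TCP at [0.186, -0.649, 0.231] pointing down, gripper open.
Joint ranges: [-2.77, 2.77], [-0.9, 2.22], [0.21, 2.48], [-1.53, 4.67], [0.24, 2.81], [-2.84, 2.84]. Speed limits (rad/s): [2.79, 2.79, 3.14, 3.14, 3.14, 3.14].

INTERFACE

Orientations are given as a unit quaternion [x, y, z, w].
In Python, from plant import * gives the robot as it stands.
- The arm moves only by the shell command python3 -m jog 'ROWS' [FORCE]. ROWS is a JSON object of lists of equal length, an entry for each row: "travel": the shift along the world's x, y, z in mm, a list of three; "dr": the turn, a rotation vector about the world's x, y, z in degrees, a list of three; "jaw": the closure in counts, from 0 (fully open) to 255 (shut). In form: {"travel": [[x, y, z], ...], "dr": [[wx, wy, wz], ...], "jaw": [jaw, ...]}. A call has 1 to 5 rows; each row shifts and turns the commanded pose from where the row before left it; what a row does not reach is not made up. A row lasts 1/12 s, in which the tool goes at most 41.7 mm and 7.16 degrees, less where a joint would pass 70% of its speed; a pose out of reach is approached as far as the arm can. A call is refused whole if a number of a shift passes 41.7 or a number of a turn 7.16, either way. A call with a gripper value outside its range is refused whole. The fingers move at their own pace and stop on an object; FORCE is the grip in N (left out, the last holds). Time passes only in rows, so rows that do not move let the fingers close. It gives the time, the measured TCP pose, the force and the opening at its end, in the units of the state.
- get_state(): the state, without advancing time (a new reading comes with each control period).
- read_camera(name): name is "scene" or "top" or "wrist"; returns the picture (384x512x3 uint8, red, green, blue); there is no depth.
- camera_info(name): a dict with "K" (3x3 intrinsics, pixels), "R" (3x3) and "t" (3): a world point X has camera coordinates R X + t; the wrist camera has in their place "mount" (4x4, takes a point from camera to tool coordinates, whose origin is the TCP and whose axes are the flange's). Camera axes: x right, y down, z forward; pixel columns grow to the right and rows downward; lengths in m; the calibration is good to about 2 mm. A picture is of the moment at which its call begins: read the wrist's pose just before it. camera_info takes no time and is no camera call.
- sign_off(): hands the job in, once; it reports no verdict.
The state is a dict: "time": time; "qpos": joint angles; "dq": joint speeds; "joint_efforts": joint torques, N m; "eef_pos": TCP position; "tcp_rot": TCP orientation; "contact_force": force on the tool from outside, world axes, zero at the start; "wrist_torque": the same for the moment, N m; "opening": opening from 0.0 (shut) to 1.0 (fully open).
Only numpy, scipy, OpenCV 4.12 (cv2) and the standard library are available. Lean on these libraries where they do the work, as an engineer would, in place of code of your own. Each camera call takes 0.05 s, during which the arm holds its last target. There are 200 camera calls.

TASK

Try each polishing-paste dispenser standing on the bench by pressing down its orange plunger: if it goes down easily, push it fully home and hang that dispenser by its handle on one of the copper hooks; if it grows stiff in the first 10 mm, do not force it (never push a stiff one with more than 20 N), but leave off once it resists with about 12 N and stand that dispenser upright in the red tray. Leave everything else on the bench where it is.

Things in the scene. Friction and masses are not known exactly. Their poses are not given: they have to be found in the camera images.
- d1_mid (a point): Centre of a paste dispenser, 48 mm above its foot (may be absent). Upright barrel 46 mm in diameter, 95 mm tall, 0.28 kg, standing on the bench; z up, y towards the handle, a 7 mm wire loop in its y-z plane: upper bar from the barrel at 92 mm above the foot down to 57 mm off the axis at 58 mm, then down to 40 mm, back to the barrel at 28 mm. Grip the barrel across x, high up.
- d1_plunger (a joint): Its plunger's travel, m: 0 up, 0.020 home; stays where left. Orange cap 30 mm wide, top 26 mm above the barrel when up, 6 mm when home. Good: even 6 N. Clogged: past 2 mm about 0.8 N more per mm. Loop: a hook passes through along the dispenser's x; 36 mm off the axis it is clear from 38 to 72 mm above the foot, at 40 to 55 mm height from 23 to 53 mm off the axis.
- d2_mid (a point): Centre of a paste dispenser, 48 mm above its foot (may be absent). Upright barrel 46 mm in diameter, 95 mm tall, 0.28 kg, standing on the bench; z up, y towards the handle, a 7 mm wire loop in its y-z plane: upper bar from the barrel at 92 mm above the foot down to 57 mm off the axis at 58 mm, then down to 40 mm, back to the barrel at 28 mm. Grip the barrel across x, high up.
- d2_plunger (a joint): Its plunger's travel, m: 0 up, 0.020 home; stays where left. Orange cap 30 mm wide, top 26 mm above the barrel when up, 6 mm when home. Good: even 6 N. Clogged: past 2 mm about 0.8 N more per mm. Loop: a hook passes through along the dispenser's x; 36 mm off the axis it is clear from 38 to 72 mm above the foot, at 40 to 55 mm height from 23 to 53 mm off the axis.
- d3_mid (a point): Centre of a paste dispenser, 48 mm above its foot (may be absent). Upright barrel 46 mm in diameter, 95 mm tall, 0.28 kg, standing on the bench; z up, y towards the handle, a 7 mm wire loop in its y-z plane: upper bar from the barrel at 92 mm above the foot down to 57 mm off the axis at 58 mm, then down to 40 mm, back to the barrel at 28 mm. Grip the barrel across x, high up.
- d3_plunger (a joint): Its plunger's travel, m: 0 up, 0.020 home; stays where left. Orange cap 30 mm wide, top 26 mm above the barrel when up, 6 mm when home. Good: even 6 N. Clogged: past 2 mm about 0.8 N more per mm. Loop: a hook passes through along the dispenser's x; 36 mm off the axis it is clear from 38 to 72 mm above the foot, at 40 to 55 mm height from 23 to 53 mm off the axis.
- d4_mid (a point): Centre of a paste dispenser, 48 mm above its foot (may be absent). Upright barrel 46 mm in diameter, 95 mm tall, 0.28 kg, standing on the bench; z up, y towards the handle, a 7 mm wire loop in its y-z plane: upper bar from the barrel at 92 mm above the foot down to 57 mm off the axis at 58 mm, then down to 40 mm, back to the barrel at 28 mm. Grip the barrel across x, high up.
- d4_plunger (a joint): Its plunger's travel, m: 0 up, 0.020 home; stays where left. Orange cap 30 mm wide, top 26 mm above the barrel when up, 6 mm when home. Good: even 6 N. Clogged: past 2 mm about 0.8 N more per mm. Loop: a hook passes through along the dispenser's x; 36 mm off the axis it is clear from 38 to 72 mm above the foot, at 40 to 55 mm height from 23 to 53 mm off the axis.
- d5_mid (a point): Centre of a paste dispenser, 48 mm above its foot (may be absent). Upright barrel 46 mm in diameter, 95 mm tall, 0.28 kg, standing on the bench; z up, y towards the handle, a 7 mm wire loop in its y-z plane: upper bar from the barrel at 92 mm above the foot down to 57 mm off the axis at 58 mm, then down to 40 mm, back to the barrel at 28 mm. Grip the barrel across x, high up.
- d5_plunger (a joint): Its plunger's travel, m: 0 up, 0.020 home; stays where left. Orange cap 30 mm wide, top 26 mm above the barrel when up, 6 mm when home. Good: even 6 N. Clogged: past 2 mm about 0.8 N more per mm. Loop: a hook passes through along the dispenser's x; 36 mm off the axis it is clear from 38 to 72 mm above the foot, at 40 to 55 mm height from 23 to 53 mm off the axis.
- rack: Fixed hook rack: base 80 x 420 x 18 mm, 14 mm posts at y = +-195 mm, 14 mm crossbar along y at 210 mm height; origin under the crossbar at the base's underside. Four copper hooks of 8 mm rod run from the crossbar along -x at y = -165, -55, 55, 165 mm, rising 4 mm in 115 mm, then turning up 10 mm in the last 15 mm to end at x = -130 mm. Any hook may be used.
- hook0 (a point): Point on the axis of the hook rod at rack y = -165 mm, 85 mm out from the crossbar, 213 mm above the table; its axes are the rack's. The hook's end lies 45 mm further along -x and 11 mm higher.
- hook1 (a point): Point on the axis of the hook rod at rack y = -55 mm, 85 mm out from the crossbar, 213 mm above the table; its axes are the rack's. The hook's end lies 45 mm further along -x and 11 mm higher.
- hook2 (a point): Point on the axis of the hook rod at rack y = 55 mm, 85 mm out from the crossbar, 213 mm above the table; its axes are the rack's. The hook's end lies 45 mm further along -x and 11 mm higher.
- hook3 (a point): Point on the axis of the hook rod at rack y = 165 mm, 85 mm out from the crossbar, 213 mm above the table; its axes are the rack's. The hook's end lies 45 mm further along -x and 11 mm higher.
- tray: Red open reject tray, fixed, 210 x 220 x 45 mm, walls and floor 4 to 5 mm; origin at the centre of its underside.
- vase: Bystander: small copper vase, 150 mm tall, 90 mm wide; origin at its underside or on its axis. Leave it alone.
- polish: Bystander: amber jar, 60 mm wide, 130 mm tall; origin at its underside or on its axis. Leave it alone.
- mallet: Bystander: hammer, 260 mm long; origin at its underside or on its axis. Leave it alone.
- discs: Bystander: stack of grey abrasive discs, 100 mm wide, 24 mm tall; origin at its underside or on its axis. Leave it alone.
- sandblock: Bystander: cork sanding block 70 x 100 x 30 mm; origin at its underside or on its axis. Leave it alone.
- wirebrush: Bystander: brush, 220 mm long; origin at its underside or on its axis. Leave it alone.
- tin: Bystander: open steel tin, 68 mm wide, 90 mm tall; origin at its underside or on its axis. Leave it alone.
Mind the look-alikes: they are no part of the job. What is shaped like the part that bears d3_mid but brown is not meant.

How it is judged:
At the end, for the whole second after the job is handed in: Every good dispenser has its plunger fully home (at least 17.5 of 20 mm) and hangs by its handle loop on a hook, clear of the table; every clogged one has been tried (plunger at least 3 mm down) and stands upright (within 0.2 rad) inside the tray at rest (those on hooks may still sway gently) (((value of joint d1_valve below 0.0015 m and value of joint d1_plunger above 0.0175 m and ((x of hook0 in the frame of d1_mid between -0.09 and 0.075 m and y of hook0 in the frame of d1_mid between 0.005 and 0.07 m and z of hook0 in the frame of d1_mid between -0.03 and 0.055 m) or (x of hook1 in the frame of d1_mid between -0.09 and 0.075 m and y of hook1 in the frame of d1_mid between 0.005 and 0.07 m and z of hook1 in the frame of d1_mid between -0.03 and 0.055 m) or (x of hook2 in the frame of d1_mid between -0.09 and 0.075 m and y of hook2 in the frame of d1_mid between 0.005 and 0.07 m and z of hook2 in the frame of d1_mid between -0.03 and 0.055 m) or (x of hook3 in the frame of d1_mid between -0.09 and 0.075 m and y of hook3 in the frame of d1_mid between 0.005 and 0.07 m and z of hook3 in the frame of d1_mid between -0.03 and 0.055 m)) and height (world z) of d1_mid above 0.12 m) or (value of joint d1_valve above -0.0015 m and value of joint d1_plunger between 0.003 and 0.0165 m and x of d1_mid in the frame of tray between -0.095 and 0.095 m and y of d1_mid in the frame of tray between -0.1 and 0.1 m and height (world z) of d1_mid below 0.075 m and angle between d1_mid's own z axis and vertical below 0.2 rad and linear speed of d1 below 0.03 m/s and angular speed of d1 below 0.5 rad/s)) and ((value of joint d2_valve below 0.0015 m and value of joint d2_plunger above 0.0175 m and ((x of hook0 in the frame of d2_mid between -0.09 and 0.075 m and y of hook0 in the frame of d2_mid between 0.005 and 0.07 m and z of hook0 in the frame of d2_mid between -0.03 and 0.055 m) or (x of hook1 in the frame of d2_mid between -0.09 and 0.075 m and y of hook1 in the frame of d2_mid between 0.005 and 0.07 m and z of hook1 in the frame of d2_mid between -0.03 and 0.055 m) or (x of hook2 in the frame of d2_mid between -0.09 and 0.075 m and y of hook2 in the frame of d2_mid between 0.005 and 0.07 m and z of hook2 in the frame of d2_mid between -0.03 and 0.055 m) or (x of hook3 in the frame of d2_mid between -0.09 and 0.075 m and y of hook3 in the frame of d2_mid between 0.005 and 0.07 m and z of hook3 in the frame of d2_mid between -0.03 and 0.055 m)) and height (world z) of d2_mid above 0.12 m) or (value of joint d2_valve above -0.0015 m and value of joint d2_plunger between 0.003 and 0.0165 m and x of d2_mid in the frame of tray between -0.095 and 0.095 m and y of d2_mid in the frame of tray between -0.1 and 0.1 m and height (world z) of d2_mid below 0.075 m and angle between d2_mid's own z axis and vertical below 0.2 rad and linear speed of d2 below 0.03 m/s and angular speed of d2 below 0.5 rad/s)) and ((value of joint d3_valve below 0.0015 m and value of joint d3_plunger above 0.0175 m and ((x of hook0 in the frame of d3_mid between -0.09 and 0.075 m and y of hook0 in the frame of d3_mid between 0.005 and 0.07 m and z of hook0 in the frame of d3_mid between -0.03 and 0.055 m) or (x of hook1 in the frame of d3_mid between -0.09 and 0.075 m and y of hook1 in the frame of d3_mid between 0.005 and 0.07 m and z of hook1 in the frame of d3_mid between -0.03 and 0.055 m) or (x of hook2 in the frame of d3_mid between -0.09 and 0.075 m and y of hook2 in the frame of d3_mid between 0.005 and 0.07 m and z of hook2 in the frame of d3_mid between -0.03 and 0.055 m) or (x of hook3 in the frame of d3_mid between -0.09 and 0.075 m and y of hook3 in the frame of d3_mid between 0.005 and 0.07 m and z of hook3 in the frame of d3_mid between -0.03 and 0.055 m)) and height (world z) of d3_mid above 0.12 m) or (value of joint d3_valve above -0.0015 m and value of joint d3_plunger between 0.003 and 0.0165 m and x of d3_mid in the frame of tray between -0.095 and 0.095 m and y of d3_mid in the frame of tray between -0.1 and 0.1 m and height (world z) of d3_mid below 0.075 m and angle between d3_mid's own z axis and vertical below 0.2 rad and linear speed of d3 below 0.03 m/s and angular speed of d3 below 0.5 rad/s)) and ((value of joint d4_valve below 0.0015 m and value of joint d4_plunger above 0.0175 m and ((x of hook0 in the frame of d4_mid between -0.09 and 0.075 m and y of hook0 in the frame of d4_mid between 0.005 and 0.07 m and z of hook0 in the frame of d4_mid between -0.03 and 0.055 m) or (x of hook1 in the frame of d4_mid between -0.09 and 0.075 m and y of hook1 in the frame of d4_mid between 0.005 and 0.07 m and z of hook1 in the frame of d4_mid between -0.03 and 0.055 m) or (x of hook2 in the frame of d4_mid between -0.09 and 0.075 m and y of hook2 in the frame of d4_mid between 0.005 and 0.07 m and z of hook2 in the frame of d4_mid between -0.03 and 0.055 m) or (x of hook3 in the frame of d4_mid between -0.09 and 0.075 m and y of hook3 in the frame of d4_mid between 0.005 and 0.07 m and z of hook3 in the frame of d4_mid between -0.03 and 0.055 m)) and height (world z) of d4_mid above 0.12 m) or (value of joint d4_valve above -0.0015 m and value of joint d4_plunger between 0.003 and 0.0165 m and x of d4_mid in the frame of tray between -0.095 and 0.095 m and y of d4_mid in the frame of tray between -0.1 and 0.1 m and height (world z) of d4_mid below 0.075 m and angle between d4_mid's own z axis and vertical below 0.2 rad and linear speed of d4 below 0.03 m/s and angular speed of d4 below 0.5 rad/s)) and ((value of joint d5_valve below 0.0015 m and value of joint d5_plunger above 0.0175 m and ((x of hook0 in the frame of d5_mid between -0.09 and 0.075 m and y of hook0 in the frame of d5_mid between 0.005 and 0.07 m and z of hook0 in the frame of d5_mid between -0.03 and 0.055 m) or (x of hook1 in the frame of d5_mid between -0.09 and 0.075 m and y of hook1 in the frame of d5_mid between 0.005 and 0.07 m and z of hook1 in the frame of d5_mid between -0.03 and 0.055 m) or (x of hook2 in the frame of d5_mid between -0.09 and 0.075 m and y of hook2 in the frame of d5_mid between 0.005 and 0.07 m and z of hook2 in the frame of d5_mid between -0.03 and 0.055 m) or (x of hook3 in the frame of d5_mid between -0.09 and 0.075 m and y of hook3 in the frame of d5_mid between 0.005 and 0.07 m and z of hook3 in the frame of d5_mid between -0.03 and 0.055 m)) and height (world z) of d5_mid above 0.12 m) or (value of joint d5_valve above -0.0015 m and value of joint d5_plunger between 0.003 and 0.0165 m and x of d5_mid in the frame of tray between -0.095 and 0.095 m and y of d5_mid in the frame of tray between -0.1 and 0.1 m and height (world z) of d5_mid below 0.075 m and angle between d5_mid's own z axis and vertical below 0.2 rad and linear speed of d5 below 0.03 m/s and angular speed of d5 below 0.5 rad/s))); the robot touches nothing.
It fails at once if a clogged plunger is forced (more than 20 N) ((value of joint d1_valve above 0.0015 m and contact force between the fingers and d1_plunger_c0 above 20 N) or (value of joint d2_valve above 0.0015 m and contact force between the fingers and d2_plunger_c0 above 20 N) or (value of joint d3_valve above 0.0015 m and contact force between the fingers and d3_plunger_c0 above 20 N) or (value of joint d4_valve above 0.0015 m and contact force between the fingers and d4_plunger_c0 above 20 N) or (value of joint d5_valve above 0.0015 m and contact force between the fingers and d5_plunger_c0 above 20 N)).
It fails at once if a bystander is moved more than 40 mm (distance of any of vase, polish, mallet, discs, sandblock, wirebrush, tin from where it was at the start of the episode above 0.04 m).
Of d1, d2, d3, d4, d5 only 3 to 4 are there at a start; the rules pass over those that are not, and their reading is None.
At some moment in a run one of d1, d2, d3, d4, d5 may be knocked a few centimetres aside while the robot is not near it.
It also fails if it takes over 210 s, if anything falls off the work surface, if the arm or the gripper's body presses on something with over 40 N, if the wrist force passes 120 N, or if a joint passes its speed limit or range.

## Working session

There is one attempt and no reset: what is moved stays moved. The work goes in short steps, Python scripts to look and compute and a shell command to move; the robot and the scene stay as the last step left them, time stands still between calls to the robot, and variables do not carry over. Pictures are saved under pics/ and viewed, about 12 in all and at most 16, crops included, and the job is handed in when it is done.

```bash
ls; mkdir -p pics
python3 - <<'E'
from plant import *
import cv2
for n in ("scene","top"):
    im=read_camera(n); cv2.imwrite(f"pics/{n}0.png",cv2.resize(im[:,:,::-1],(800,600),interpolation=cv2.INTER_CUBIC)); cv2.imwrite(f"{n}_raw.png",im[:,:,::-1])
    print(n,camera_info(n))
print(camera_info("wrist")); print(get_state())
E
```

```text
pics
scene {'K': array([[500.01524562,   0.        , 255.65283021],
       [  0.        , 500.01524562, 196.48805489],
       [  0.        ,   0.        ,   1.        ]]), 'R': array([[ 0.60720973,  0.79447354, -0.01039922],
       [ 0.67454157, -0.5223748 , -0.52164954],
       [-0.41986904,  0.30973597, -0.85309649]]), 't': array([-0.34078528, -0.30036349,  2.2324554 ])}
top {'K': array([[477.43354594,   0.        , 254.42255048],
       [  0.        , 477.43354594, 181.99655412],
       [  0.        ,   0.        ,   1.        ]]), 'R': array([[-0.01501381, -0.99987171, -0.00558131],
       [-0.99715149,  0.01538514, -0.07383903],
       [ 0.07391543,  0.00445681, -0.99725455]]), 't': array([-0.0030085 ,  0.56940207,  1.78899582])}
{'K': array([[340.46979963,   0.        , 255.51176614],
       [  0.        , 340.46979963, 196.14419276],
       [  0.        ,   0.        ,   1.        ]]), 'mount': array([[ 5.79271910e-04, -9.53519678e-01, -3.01330196e-01,
         7.68514460e-02],
       [ 9.99998674e-01,  9.37712480e-05,  1.62565324e-03,
         6.60460042e-04],
       [-1.52183625e-03, -3.01330739e-01,  9.53518469e-01,
        -1.44475841e-01],
       [ 0.00000000e+00,  0.00000000e+00,  0.00000000e+00,
         1.00000000e+00]])}
{'time': 0.1, 'qpos': array([-1.44199677e+00,  2.87125449e-01,  1.57803894e+00, -3.76194802e-05,
        1.27858733e+00, -1.49997966e-01]), 'dq': array([ 0.00134441, -0.00171043, -0.0030721 , -0.00011899,  0.00019357,
       -0.00065904]), 'joint_efforts': array([ 1.17472504e-03, -4.07294941e+01, -2.93700510e+01, -1.54214972e-04,
        3.40467515e-03, -9.59931867e-08]), 'eef_pos': array([ 0.18570357, -0.64833314,  0.23004872]), 'tcp_rot': array([ 9.90298383e-01,  1.38953040e-01, -6.56355732e-06, -1.07966224e-03]), 'contact_force': array([-0.95907202, -0.05735243,  0.01208539]), 'wrist_torque': array([ 0.00399683, -0.01947089, -0.01960179]), 'opening': 1.0007190266774089}
```

View pics/scene0.png

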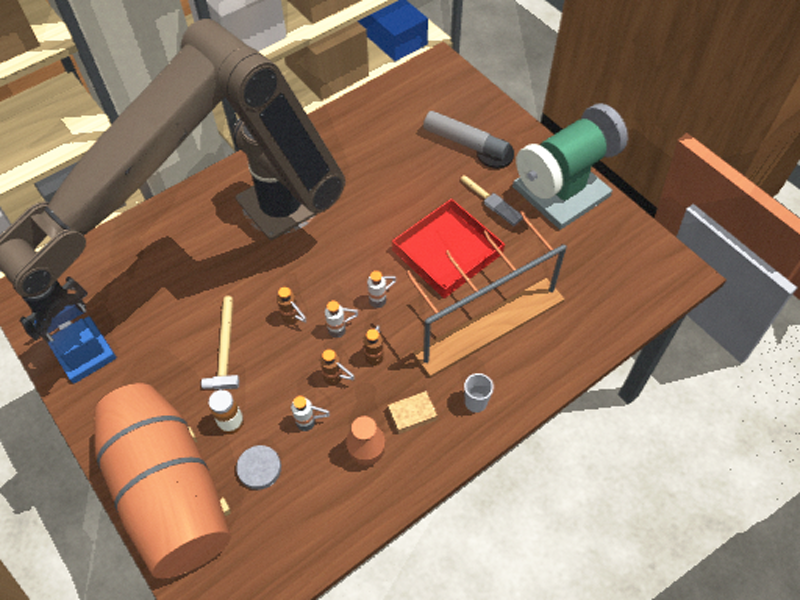

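View pics/top0.png

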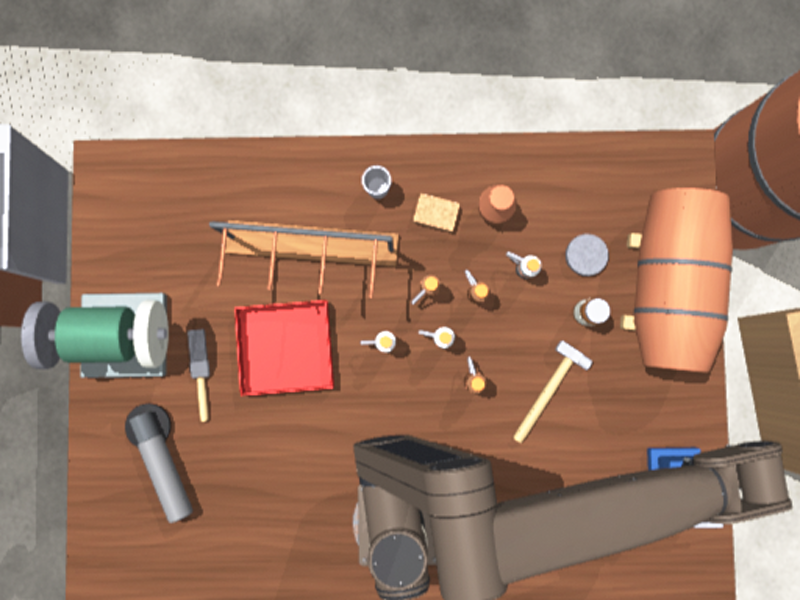

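Scene, shown at 800x600: three white dispensers with orange caps at top-view (385,342), (443,338) and (530,266). There are three brown look-alikes at (430,285), (480,292) and (476,384). The white ones fit the description and the brown ones are excluded. I'll confirm this in an enlarged crop and measure.

```bash
cat > h.py <<'E'
from plant import *
import numpy as np, cv2
from scipy.spatial.transform import Rotation as Ro
def grab(n):
    s=get_state(); im=read_camera(n); ci=camera_info(n)
    if n=="wrist":
        T=np.eye(4); T[:3,:3]=Ro.from_quat(s["tcp_rot"]).as_matrix(); T[:3,3]=s["eef_pos"]
        C=T@ci["mount"]; R=C[:3,:3].T; t=-R@C[:3,3]
    else: R,t=ci["R"],ci["t"]
    return im,ci["K"],R,t
def ray(K,R,t,uv,z):
    c=-R.T@t; d=R.T@np.linalg.inv(K)@np.array([uv[0],uv[1],1.]); return c+d*(z-c[2])/d[2]
def proj(K,R,t,X):
    p=K@(R@np.asarray(X,float)+t); return p[:2]/p[2]
def st():
    s=get_state(); print("t",s["time"].__round__(2),"tcp",s["eef_pos"].round(4),"F",s["contact_force"].round(1),"open",round(float(s["opening"]),3),"z-axis",Ro.from_quat(s["tcp_rot"]).as_matrix()[:,2].round(3),"yaw_y",Ro.from_quat(s["tcp_rot"]).as_matrix()[:,1].round(3))
def blobs(m,amin):
    n,l,s,c=cv2.connectedComponentsWithStats(m.astype(np.uint8),connectivity=8)
    return [(s[i,4],c[i].round(1),s[i,:4]) for i in range(1,n) if s[i,4]>=amin]
def yellow(im):
    h=cv2.cvtColor(im,cv2.COLOR_RGB2HSV); return (h[...,0]>=12)&(h[...,0]<=26)&(h[...,1]>160)&(h[...,2]>200)
E
python3 - <<'E'
from h import *
im,K,R,t=grab("top")
crop=im[150:260,215:365]; cv2.imwrite("pics/crop1.png",cv2.resize(crop[:,:,::-1],(800,587),interpolation=cv2.INTER_CUBIC))
for a,c,b in blobs(yellow(im),15): print(a,c,b,ray(K,R,t,c,.121).round(4))
for n,p in dict(tipA=(220,285),tipB=(270,288),tipC=(320,292),tipD=(372,297)).items(): print(n,ray(K,R,t,np.array(p)*.64,.224).round(3))
for n,p in dict(barL=(212,226),barR=(392,240)).items(): print(n,ray(K,R,t,np.array(p)*.64,.21).round(3))
for p in ((236,306),(324,300),(332,390),(243,396)): print("tray",ray(K,R,t,np.array(p)*.64,.045).round(3))
E
```

```text
tipA [0.559 0.37  0.224]
tipB [0.551 0.262 0.224]
tipC [0.54  0.155 0.224]
tipD [0.528 0.043 0.224]
barL [0.69  0.391 0.21 ]
barR [ 0.653 -0.002  0.21 ]
tray [0.522 0.375 0.045]
tray [0.533 0.165 0.045]
tray [0.319 0.147 0.045]
tray [0.308 0.359 0.045]
```

View pics/crop1.png

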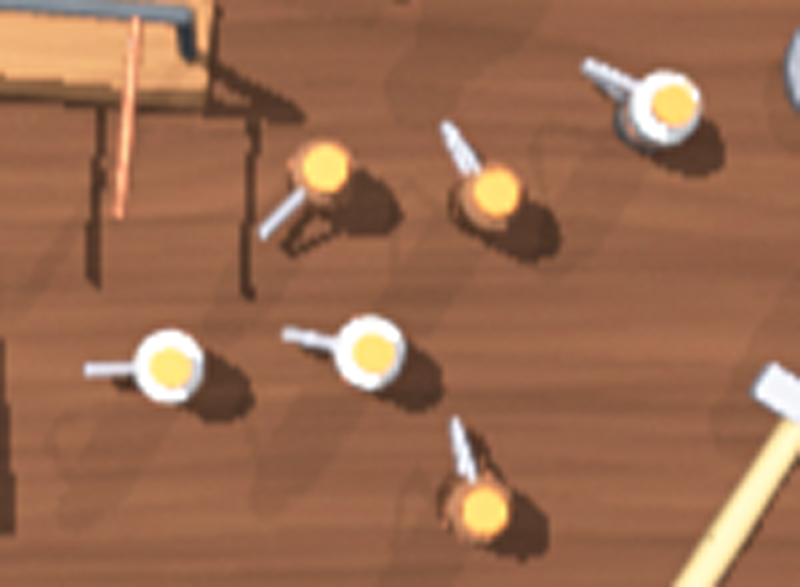

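The crop confirms it. The white barrels are at crop (169,366), (370,352) and (665,107), with handles towards (85,370), (286,333) and (588,65). The brown ones are left out.

Run:
```python
from h import *
ci=camera_info("top");K,R,t=ci["K"],ci["R"],ci["t"]
s=np.array([150/800,110/587]);o=np.array([215,150])-.5
for n,cap,bar,hd in (("A",(172,369),(169,366),(85,370)),("B",(375,353),(370,352),(286,333)),("C",(676,104),(665,107),(588,65))):
    f=lambda p,z:ray(K,R,t,o+np.array(p)*s,z)[:2]
    c,b,h=f(cap,.121),f(bar,.095),f(hd,.055); d=h-b
    print(n,"cap",c.round(4),"bar",b.round(4),"handle",h.round(4),"len",np.linalg.norm(d).round(4),"dir deg",np.degrees(np.arctan2(d[1],d[0])).round(1),"reach",np.linalg.norm(b).round(3))
for n,cap in (("brown1",(325,167)),("brown2",(496,191)),("brown3",(484,511))): print(n,f(cap,.121).round(3))
c=np.array([.6716,.1945]); ry=np.array([.094,.9956]); rx=np.array([.9956,-.094])
for i,y in enumerate((-165,-55,55,165)): print("hook",i,(c+ry*y/1e3-rx*.085).round(4))
st()
```

```text
A cap [0.4314 0.0172] bar [0.4334 0.0197] handle [0.4315 0.079 ] len 0.0593 dir deg 91.9 reach 0.434
B cap [ 0.44   -0.1185] bar [ 0.4408 -0.1167] handle [ 0.455  -0.0609] len 0.0576 dir deg 75.8 reach 0.456
C cap [ 0.6038 -0.3241] bar [ 0.6045 -0.3211] handle [ 0.6387 -0.2752] len 0.0573 dir deg 53.3 reach 0.684
brown1 [ 0.565 -0.087]
brown2 [ 0.547 -0.202]
brown3 [ 0.334 -0.189]
hook 0 [0.5715 0.0382]
hook 1 [0.5818 0.1477]
hook 2 [0.5921 0.2572]
hook 3 [0.6025 0.3668]
t 0.15 tcp [ 0.1857 -0.6484  0.2303] F [ 0.2  1.4 -0.8] open 1.005 z-axis [-0.     0.002 -1.   ] yaw_y [ 0.275 -0.961 -0.002]
```

```bash
python3 -m jog '{"travel":[[29,23,4],[29,23,4],[29,23,4],[29,23,4],[29,23,0]],"dr":[[0,0,5.4],[0,0,5.4],[0,0,5.4],[0,0,5.4],[0,0,5.4]],"jaw":[255,255,255,255,255]}' 40
python3 -m jog '{"travel":[[29,23,0],[29,23,0],[29,23,0],[29,23,0],[29,23,0]],"dr":[[0,0,5.4],[0,0,5.0],[0,0,0],[0,0,0],[0,0,0]],"jaw":[255,255,255,255,255]}'
```

```text
time: 0.57
eef_pos: [0.3319, -0.533, 0.248]
tcp_rot: [0.93, 0.368, 0.0, 0.001]
contact_force: [1.1, -0.5, 0.2]
opening: 0.302
time: 0.98
eef_pos: [0.4769, -0.4174, 0.247]
tcp_rot: [0.893, 0.449, -0.0, -0.0]
contact_force: [-0.6, 0.3, -0.7]
opening: 0.001
```

```bash
python3 -m jog '{"travel":[[32,23,-5],[32,23,-5],[32,24,-5],[31,24,-5],[0,0,0]],"dr":[[0,0,0],[0,0,0],[0,0,0],[0,0,0],[0,0,0]],"jaw":[255,255,255,255,255]}'
python3 - <<'E'
from h import *
im,K,R,t=grab("wrist"); cv2.imwrite("pics/w1.png",im[:,:,::-1]); 
for a,c,b in blobs(yellow(im),60): print(a,c,b,ray(K,R,t,c,.121).round(4))
st()
E
```

```text
time: 1.4
eef_pos: [0.6066, -0.3192, 0.2251]
tcp_rot: [0.892, 0.452, 0.001, -0.002]
contact_force: [-0.7, 0.6, -0.1]
opening: -0.002
t 1.45 tcp [ 0.6047 -0.3215  0.2255] F [-0.6 -0.1  0.9] open -0.004 z-axis [-0.002  0.002 -1.   ] yaw_y [ 0.806 -0.592 -0.003]
```

View pics/w1.png

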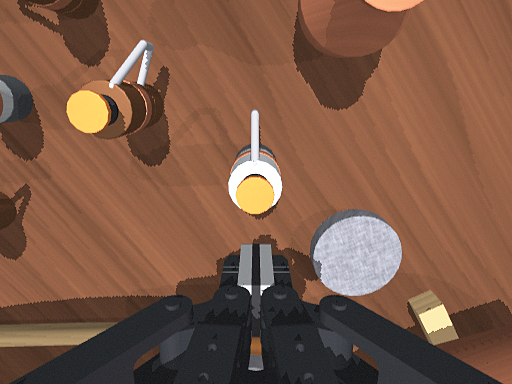

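The wrist view shows dispenser C's cap at (255,195) with its handle aligned with the tool axis (pointing straight up). I'll convert that to a position.

```bash
sed -i 's/>=12)&(h\[...,0\]<=26)&(h\[...,1\]>160)&(h\[...,2\]>200)/>=14)\&(h[...,0]<=26)\&(h[...,1]>150)\&(h[...,2]>170)/' h.py
python3 - <<'E'
from h import *
im=cv2.imread("pics/w1.png")[:,:,::-1].copy(); print(im[195,255], cv2.cvtColor(im,cv2.COLOR_RGB2HSV)[195,255])
for a,c,b in blobs(yellow(im),60): print(a,c,b)
s=get_state(); ci=camera_info("wrist"); T=np.eye(4); T[:3,:3]=Ro.from_quat(s["tcp_rot"]).as_matrix(); T[:3,3]=s["eef_pos"]
C=T@ci["mount"]; R=C[:3,:3].T; t=-R@C[:3,3]; K=ci["K"]
print(ray(K,R,t,(255,195.5),.121), ray(K,R,t,(255,185),.095), s["eef_pos"])
E
```

```text
[255 214 107] [ 22 148 255]
74 [ 74.1 108.4] [69 97 13 25]
114 [267.6 197.9] [257 181  17  28]
[ 0.60361805 -0.32309305  0.121     ] [ 0.6041828  -0.32219706  0.095     ] [ 0.60467682 -0.32153653  0.22552454]
```

```bash
python3 -m jog '{"travel":[[-1,-1,-38],[0,0,-38],[0,0,-20],[0,0,-1],[0,0,0]],"dr":[[0,0,0],[0,0,0],[0,0,0],[0,0,0],[0,0,0]],"jaw":[255,255,255,255,255]}'
python3 -m jog '{"travel":[[0,0,-2],[0,0,-2],[0,0,-2],[0,0,-2],[0,0,0]],"dr":[[0,0,0],[0,0,0],[0,0,0],[0,0,0],[0,0,0]],"jaw":[255,255,255,255,255]}'
```

```text
time: 1.87
eef_pos: [0.6003, -0.326, 0.1286]
tcp_rot: [0.894, 0.449, -0.001, -0.002]
contact_force: [-0.8, -0.6, -0.2]
opening: -0.002
time: 2.28
eef_pos: [0.6019, -0.3261, 0.1229]
tcp_rot: [0.893, 0.449, 0.0, 0.0]
contact_force: [-0.6, -0.0, -0.4]
opening: -0.0
```

```bash
python3 -m jog '{"travel":[[1,2,0],[0,0,-1.5],[0,0,-1.5],[0,0,-1.5],[0,0,0]],"dr":[[0,0,0],[0,0,0],[0,0,0],[0,0,0],[0,0,0]],"jaw":[255,255,255,255,255]}'
python3 -m jog '{"travel":[[0,0,-1],[0,0,-1],[0,0,0]],"dr":[[0,0,0],[0,0,0],[0,0,0]],"jaw":[255,255,255]}'
```

```text
time: 2.7
eef_pos: [0.6032, -0.3241, 0.1189]
tcp_rot: [0.893, 0.449, 0.0, 0.0]
contact_force: [-0.5, 1.8, 4.3]
opening: 0.0
time: 2.95
eef_pos: [0.6033, -0.3242, 0.1173]
tcp_rot: [0.893, 0.449, 0.0, 0.001]
contact_force: [-0.6, 0.7, 4.7]
opening: 0.001
```

```bash
python3 -m jog '{"travel":[[0,0,-1],[0,0,-1],[0,0,0]],"dr":[[0,0,0],[0,0,0],[0,0,0]],"jaw":[255,255,255]}'
```

```text
time: 3.2
eef_pos: [0.6033, -0.3242, 0.1153]
tcp_rot: [0.893, 0.449, 0.0, 0.001]
contact_force: [-0.8, 0.4, 4.7]
opening: 0.001
```

```bash
python3 -m jog '{"travel":[[0,0,-1.5],[0,0,-1.5],[0,0,-1],[0,0,0]],"dr":[[0,0,0],[0,0,0],[0,0,0],[0,0,0]],"jaw":[255,255,255,255]}'
```

```text
time: 3.53
eef_pos: [0.6033, -0.3242, 0.1111]
tcp_rot: [0.893, 0.449, 0.0, 0.001]
contact_force: [-1.0, 1.1, 5.3]
opening: -0.001
```

C is good: the force stays even at about 5 N over 10 mm. Pushing it home.

```bash
python3 -m jog '{"travel":[[0,0,-2],[0,0,-2],[0,0,-2],[0,0,-2],[0,0,-1]],"dr":[[0,0,0],[0,0,0],[0,0,0],[0,0,0],[0,0,0]],"jaw":[255,255,255,255,255]}'
python3 -m jog '{"travel":[[0,0,-1],[0,0,-0.5],[0,0,0]],"dr":[[0,0,0],[0,0,0],[0,0,0]],"jaw":[255,255,255]}'
```

```text
time: 3.95
eef_pos: [0.6033, -0.3241, 0.1022]
tcp_rot: [0.893, 0.449, 0.0, 0.0]
contact_force: [-0.8, 1.3, 5.7]
opening: 0.001
time: 4.2
eef_pos: [0.6034, -0.3243, 0.1011]
tcp_rot: [0.893, 0.449, 0.0, 0.001]
contact_force: [-0.4, 1.2, 6.7]
opening: -0.001
```

```bash
python3 -m jog '{"travel":[[0,0,-0.7],[0,0,-0.7],[0,0,0]],"dr":[[0,0,0],[0,0,0],[0,0,0]],"jaw":[255,255,255]}'
```

```text
time: 4.45
eef_pos: [0.604, -0.3248, 0.1012]
tcp_rot: [0.893, 0.449, 0.001, 0.002]
contact_force: [-2.3, 1.3, 10.2]
opening: 0.001
```

```bash
python3 -m jog '{"travel":[[0,0,35],[0,2,28],[0,0,0],[0,0,0],[0,0,0]],"dr":[[0,0,0],[0,0,0],[0,0,0],[0,0,0],[0,0,0]],"jaw":[255,0,0,0,0]}' 40
python3 -m jog '{"travel":[[0,0,0],[0,0,0],[0,0,0]],"dr":[[0,0,0],[0,0,0],[0,0,0]],"jaw":[0,0,0]}'
```

```text
time: 4.87
eef_pos: [0.6024, -0.3216, 0.16]
tcp_rot: [0.893, 0.449, -0.0, -0.001]
contact_force: [-0.9, 0.3, -0.1]
opening: 0.565
time: 5.12
eef_pos: [0.6021, -0.3214, 0.159]
tcp_rot: [0.893, 0.449, -0.001, -0.001]
contact_force: [0.3, 0.7, -0.0]
opening: 0.974
```

```bash
python3 -m jog '{"travel":[[0,0,-35],[0,0,-35],[0,0,-30],[0,0,-4],[0,0,0]],"dr":[[0,0,0],[0,0,0],[0,0,0],[0,0,0],[0,0,0]],"jaw":[0,0,0,0,0]}'
python3 -c "
from h import *
st()"
```

```text
time: 5.53
eef_pos: [0.6007, -0.3204, 0.0532]
tcp_rot: [0.893, 0.449, -0.002, -0.003]
contact_force: [0.3, 0.0, -0.2]
opening: 1.0
t 5.53 tcp [ 0.6007 -0.3204  0.0532] F [ 0.3  0.  -0.2] open 1.0 z-axis [-0.006  0.004 -1.   ] yaw_y [ 0.802 -0.597 -0.007]
```

```bash
python3 -m jog '{"travel":[[1,-2,4],[0,0,0],[0,0,0],[0,0,0],[0,0,0]],"dr":[[0,0,0],[0,0,0],[0,0,0],[0,0,0],[0,0,0]],"jaw":[0,255,255,255,255]}' 50
python3 -m jog '{"travel":[[0,0,0],[0,0,0]],"dr":[[0,0,0],[0,0,0]],"jaw":[255,255]}'
python3 -m jog '{"travel":[[0,0,15],[0,0,40],[0,0,40],[0,0,30],[0,0,0]],"dr":[[0,0,0],[0,0,0],[0,0,0],[0,0,0],[0,0,0]],"jaw":[255,255,255,255,255]}'
```

```text
time: 5.95
eef_pos: [0.6045, -0.3244, 0.0635]
tcp_rot: [0.893, 0.449, 0.0, 0.001]
contact_force: [-1.9, 0.8, 5.2]
opening: 0.527
time: 6.12
eef_pos: [0.6044, -0.3244, 0.0635]
tcp_rot: [0.893, 0.449, 0.0, 0.001]
contact_force: [-1.6, 0.9, 6.0]
opening: 0.528
time: 6.53
eef_pos: [0.6074, -0.3264, 0.1965]
tcp_rot: [0.893, 0.449, 0.004, 0.007]
contact_force: [1.2, -0.5, -0.6]
opening: 0.525
```

```bash
python3 -m jog '{"travel":[[-11,28,8],[-11,28,8],[-11,28,8],[-11,28,8],[-11,28,0]],"dr":[[0,0,5.2],[0,0,5.2],[0,0,5.2],[0,0,5.2],[0,0,5.2]],"jaw":[255,255,255,255,255]}'
python3 -m jog '{"travel":[[-11,28,0],[-11,28,0],[-11,28,0],[-11,28,0],[-11,28,0]],"dr":[[0,0,5.2],[0,0,0],[0,0,0],[0,0,0],[0,0,0]],"jaw":[255,255,255,255,255]}'
python3 -m jog '{"travel":[[-9,28,0],[-9,28,0],[0,0,0],[0,0,0]],"dr":[[0,0,0],[0,0,0],[0,0,0],[0,0,0]],"jaw":[255,255,255,255]}'
python3 - <<'E'
from h import *
st()
im,K,R,t=grab("wrist"); cv2.imwrite("pics/w2.png",im[:,:,::-1]); st()
E
```

```text
time: 6.95
eef_pos: [0.5483, -0.1828, 0.2188]
tcp_rot: [0.768, 0.64, 0.0, 0.001]
contact_force: [1.3, 0.2, -2.2]
opening: 0.527
time: 7.37
eef_pos: [0.4922, -0.0424, 0.2169]
tcp_rot: [0.74, 0.673, -0.0, -0.001]
contact_force: [-1.0, 0.6, -3.3]
opening: 0.527
time: 7.7
eef_pos: [0.4747, 0.0133, 0.2171]
tcp_rot: [0.739, 0.674, -0.0, -0.0]
contact_force: [-0.6, 0.4, -2.8]
opening: 0.529
t 7.7 tcp [0.4747 0.0133 0.2171] F [-0.6  0.4 -2.8] open 0.529 z-axis [-0.001 -0.    -1.   ] yaw_y [ 0.996 -0.092 -0.001]
t 7.75 tcp [0.4753 0.0124 0.2174] F [ 1.4  0.3 -2.5] open 0.524 z-axis [-0.    -0.001 -1.   ] yaw_y [ 0.996 -0.093 -0.   ]
```

View pics/w2.png

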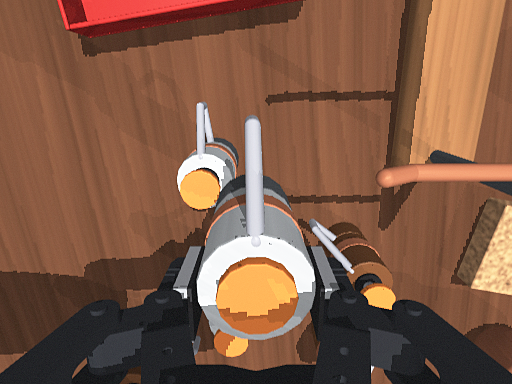

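C is held upright with its plunger home, and its handle is aligned with tool x. The hook 0 tip shows at (383,177) and runs right. I'll locate that hook and re-measure the held dispenser's foot.

Run:
```python
from h import *
s=get_state(); ci=camera_info("wrist"); T=np.eye(4); T[:3,:3]=Ro.from_quat(s["tcp_rot"]).as_matrix(); T[:3,3]=s["eef_pos"]
C=T@ci["mount"]; R=C[:3,:3].T; t=-R@C[:3,3]; K=ci["K"]; p=s["eef_pos"]
print("tip",ray(K,R,t,(381,177),.224),"rod at u=500",ray(K,R,t,(500,173),.215))
ry=np.array([.094,.9956,0]); 
for d in (.0585,.0635,.0685):
    f=p-[0,0,d]; q=lambda r,h:proj(K,R,t,f+ry*r+[0,0,h]).round(0)
    print(d,"corner outer",q(.057,.058),"bar top",q(.023,.092),"rim far",q(.023,.095),"near rim",q(-.023,.095),"cap top c",q(0,.101))
```

```text
tip [0.53138629 0.04828564 0.224     ] rod at u=500 [0.58703657 0.0426226  0.215     ]
0.0585 corner outer [255. 136.] bar top [255. 244.] rim far [255. 248.] near rim [255. 355.] cap top c [255. 315.]
0.0635 corner outer [255. 134.] bar top [255. 239.] rim far [255. 242.] near rim [255. 346.] cap top c [255. 306.]
0.0685 corner outer [255. 133.] bar top [255. 233.] rim far [255. 236.] near rim [255. 337.] cap top c [255. 298.]
```

```bash
python3 -m jog '{"travel":[[0,0,16],[16,-1.5,0],[16,-1.5,0],[16,-1.5,0],[0,0,0]],"dr":[[0,0,0],[0,0,0],[0,0,0],[0,0,0],[0,0,0]],"jaw":[255,255,255,255,255]}'
python3 -m jog '{"travel":[[10,-1,0],[10,-1,0],[0,0,0]],"dr":[[0,0,0],[0,0,0],[0,0,0]],"jaw":[255,255,255]}'
python3 - <<'E'
from h import *
st()
im,K,R,t=grab("wrist"); cv2.imwrite("pics/w3.png",im[:,:,::-1]); st()
E
```

```text
time: 8.17
eef_pos: [0.5262, 0.0057, 0.2339]
tcp_rot: [0.74, 0.672, 0.0, 0.001]
contact_force: [-0.3, -0.2, -2.8]
opening: 0.529
time: 8.42
eef_pos: [0.5452, 0.0048, 0.2338]
tcp_rot: [0.74, 0.672, 0.0, 0.0]
contact_force: [-0.1, 0.9, -3.8]
opening: 0.525
t 8.42 tcp [0.5452 0.0048 0.2338] F [-0.1  0.9 -3.8] open 0.525 z-axis [ 0.001 -0.    -1.   ] yaw_y [ 0.995 -0.096  0.001]
t 8.47 tcp [0.5443 0.0051 0.2337] F [ 0.1 -0.8 -3.4] open 0.529 z-axis [-0. -0. -1.] yaw_y [ 0.995 -0.095 -0.   ]
```

View pics/w3.png

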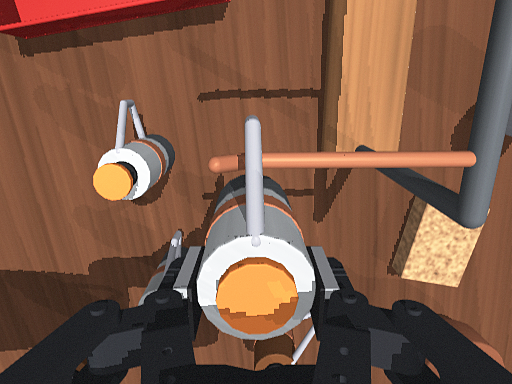

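The hook rod passes under the upper bar (tip at (215,163), left of the handle), so it is threaded with no contact force. Next, advance and lower.

```bash
python3 -m jog '{"travel":[[13,-1,0],[12,-1,0],[0,0,-5],[0,0,-4],[0,0,0]],"dr":[[0,0,0],[0,0,0],[0,0,0],[0,0,0],[0,0,0]],"jaw":[255,255,255,255,255]}'
python3 -m jog '{"travel":[[0,0,-3],[0,0,-3],[0,0,0]],"dr":[[0,0,0],[0,0,0],[0,0,0]],"jaw":[255,255,255]}'
python3 -m jog '{"travel":[[0,0,-3],[0,0,-1],[0,0,0]],"dr":[[0,0,0],[0,0,0],[0,0,0]],"jaw":[255,255,255]}'
```

```text
time: 8.88
eef_pos: [0.5672, 0.0039, 0.2231]
tcp_rot: [0.74, 0.673, -0.001, -0.002]
contact_force: [-0.4, 0.2, -3.3]
opening: 0.522
time: 9.13
eef_pos: [0.568, 0.0037, 0.218]
tcp_rot: [0.74, 0.673, -0.001, -0.001]
contact_force: [-0.7, 0.4, -4.2]
opening: 0.527
time: 9.38
eef_pos: [0.5685, 0.0036, 0.2146]
tcp_rot: [0.74, 0.673, -0.0, -0.0]
contact_force: [0.3, 0.5, -3.3]
opening: 0.525
```

```bash
python3 -m jog '{"travel":[[0,0,-2],[0,0,-2],[0,0,0]],"dr":[[0,0,0],[0,0,0],[0,0,0]],"jaw":[255,255,255]}'
python3 -m jog '{"travel":[[0,0,-2],[0,0,-1],[0,0,0]],"dr":[[0,0,0],[0,0,0],[0,0,0]],"jaw":[255,255,255]}'
```

```text
time: 9.63
eef_pos: [0.5687, 0.0037, 0.2106]
tcp_rot: [0.74, 0.673, 0.0, -0.0]
contact_force: [1.1, 0.6, -3.4]
opening: 0.524
time: 9.88
eef_pos: [0.5694, 0.004, 0.2092]
tcp_rot: [0.74, 0.673, 0.001, 0.0]
contact_force: [-0.1, 2.6, 2.5]
opening: 0.524
```

```bash
python3 -m jog '{"travel":[[0,0,0],[0,0,0],[0,0,0],[0,0,0],[0,0,0]],"dr":[[0,0,0],[0,0,0],[0,0,0],[0,0,0],[0,0,0]],"jaw":[120,100,80,50,0]}'
python3 -m jog '{"travel":[[0,0,0],[0,0,0],[0,0,0],[0,0,0],[0,0,0]],"dr":[[0,0,0],[0,0,0],[0,0,0],[0,0,0],[0,0,0]],"jaw":[0,0,0,0,0]}'
python3 -m jog '{"travel":[[0,0,30],[0,0,35],[0,0,35],[0,0,20],[0,0,0]],"dr":[[0,0,0],[0,0,0],[0,0,0],[0,0,0],[0,0,0]],"jaw":[0,0,0,0,0]}'
python3 - <<'E'
from h import *
st()
im,K,R,t=grab("wrist"); cv2.imwrite("pics/w4.png",im[:,:,::-1])
E
```

```text
time: 10.3
eef_pos: [0.5687, 0.0034, 0.2077]
tcp_rot: [0.74, 0.673, -0.0, 0.0]
contact_force: [-0.5, 0.4, 0.1]
opening: 0.922
time: 10.72
eef_pos: [0.5688, 0.0036, 0.2079]
tcp_rot: [0.74, 0.673, -0.0, -0.0]
contact_force: [0.3, 0.0, -0.4]
opening: 1.001
time: 11.13
eef_pos: [0.5711, 0.0032, 0.3352]
tcp_rot: [0.74, 0.673, 0.004, 0.005]
contact_force: [0.2, 0.7, -0.2]
opening: 0.999
t 11.13 tcp [0.5711 0.0032 0.3352] F [ 0.2  0.7 -0.2] open 0.999 z-axis [ 0.012 -0.002 -1.   ] yaw_y [ 0.995 -0.094  0.012]
```

View pics/w4.png

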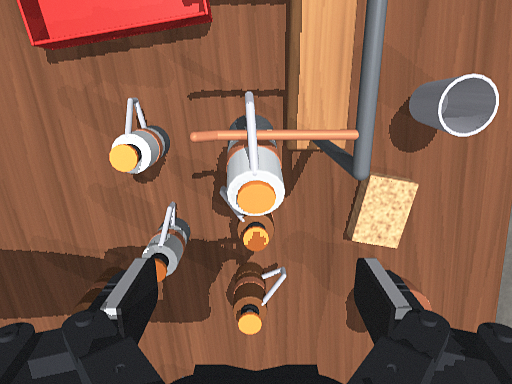

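C hangs on hook 0, with the loop over the rod at about (252,135). Next is A, seen at (125,158).

```bash
python3 -m jog '{"travel":[[-28,3,0],[-28,3,0],[-28,3,-5],[-28,3,-20],[-27,3,-30]],"dr":[[0,0,3.7],[0,0,3.6],[0,0,0],[0,0,0],[0,0,0]],"jaw":[255,255,255,255,255]}'
python3 -m jog '{"travel":[[0,0,-38],[0,0,0],[0,0,0]],"dr":[[0,0,0],[0,0,0],[0,0,0]],"jaw":[255,255,255]}'
python3 - <<'E'
from h import *
s=get_state(); st(); im,K,R,t=grab("wrist"); cv2.imwrite("pics/w5.png",im[:,:,::-1])
h=cv2.cvtColor(im,cv2.COLOR_RGB2HSV); m=(h[...,0]>=10)&(h[...,0]<=28)&(h[...,1]>110)&(h[...,2]>180)
for a,c,b in blobs(m,150): print(a,c,b,ray(K,R,t,c,.121).round(4))
print(proj(K,R,t,[.4325,.0184,.121]))
E
```

```text
time: 11.6
eef_pos: [0.4294, 0.0186, 0.2734]
tcp_rot: [0.695, 0.719, 0.001, 0.002]
contact_force: [0.4, 0.1, 0.5]
opening: 0.302
time: 11.85
eef_pos: [0.4277, 0.019, 0.232]
tcp_rot: [0.695, 0.719, -0.002, -0.003]
contact_force: [-0.7, -0.3, 0.8]
opening: 0.003
t 11.85 tcp [0.4277 0.019  0.232 ] F [-0.7 -0.3  0.8] open 0.003 z-axis [-0.007  0.001 -1.   ] yaw_y [ 0.999  0.033 -0.007]
2653 [482.6  84.4] [442   0  70 193] [0.5856 0.1032 0.121 ]
300 [104.8  78.4] [102  35   7  88] [0.3171 0.0984 0.121 ]
261 [506.  165.7] [497 152  15  26] [0.6171 0.0454 0.121 ]
1090 [264.5 187. ] [246 169  38  37] [0.4339 0.0221 0.121 ]
329 [496.5 199.3] [480 192  32  16] [0.6165 0.0184 0.121 ]
331 [491.4 244. ] [468 237  44  15] [ 0.6218 -0.0199  0.121 ]
1222 [408.9 301.8] [376 273  52  53] [ 0.5637 -0.0773  0.121 ]
[262.46442689 191.45304844]
```

View pics/w5.png

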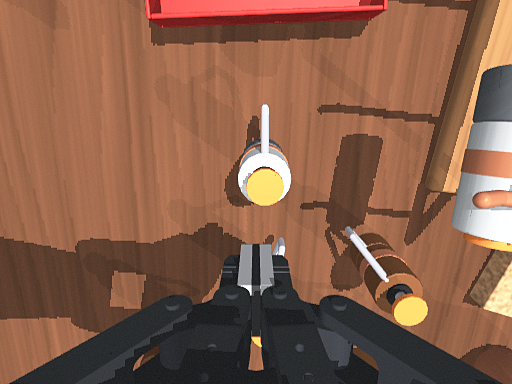

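A's cap at (265,187) is at (0.434, 0.021), consistent with the top view, and C still hangs at the right. Pressing A.

```bash
python3 -m jog '{"travel":[[5,1,-38],[0,0,-38],[0,0,-26],[0,0,0],[0,0,0]],"dr":[[0,0,0],[0,0,0],[0,0,0],[0,0,0],[0,0,0]],"jaw":[255,255,255,255,255]}'
python3 -m jog '{"travel":[[0,0,-2],[0,0,-1.5],[0,0,0],[0,0,0]],"dr":[[0,0,0],[0,0,0],[0,0,0],[0,0,0]],"jaw":[255,255,255,255]}'
```

```text
time: 12.32
eef_pos: [0.4361, 0.0193, 0.134]
tcp_rot: [0.695, 0.719, 0.0, -0.0]
contact_force: [0.4, 0.1, 0.2]
opening: -0.0
time: 12.65
eef_pos: [0.4359, 0.0194, 0.1311]
tcp_rot: [0.695, 0.719, 0.001, 0.001]
contact_force: [-0.1, 0.6, -0.1]
opening: 0.001
```

```bash
python3 -m jog '{"travel":[[-2,0,-5],[0,0,-4],[0,0,0],[0,0,0]],"dr":[[0,0,0],[0,0,0],[0,0,0],[0,0,0]],"jaw":[255,255,255,255]}'
python3 -m jog '{"travel":[[0,0,-1.5],[0,0,-1.5],[0,0,-1.5],[0,0,0]],"dr":[[0,0,0],[0,0,0],[0,0,0],[0,0,0]],"jaw":[255,255,255,255]}'
python3 -m jog '{"travel":[[0,0,-1],[0,0,-1],[0,0,0]],"dr":[[0,0,0],[0,0,0],[0,0,0]],"jaw":[255,255,255]}'
```

```text
time: 12.98
eef_pos: [0.4324, 0.0196, 0.12]
tcp_rot: [0.695, 0.719, -0.0, -0.0]
contact_force: [-0.1, -0.2, 0.1]
opening: 0.001
time: 13.32
eef_pos: [0.4332, 0.0195, 0.1167]
tcp_rot: [0.695, 0.719, 0.0, 0.0]
contact_force: [-1.7, -0.1, 4.3]
opening: 0.0
time: 13.57
eef_pos: [0.4333, 0.0195, 0.1148]
tcp_rot: [0.695, 0.719, 0.0, 0.0]
contact_force: [-2.0, -1.1, 4.4]
opening: 0.001
```

```bash
python3 -m jog '{"travel":[[0,0,-1],[0,0,-1],[0,0,-1],[0,0,0]],"dr":[[0,0,0],[0,0,0],[0,0,0],[0,0,0]],"jaw":[255,255,255,255]}'
python3 -m jog '{"travel":[[0,0,-1],[0,0,-1],[0,0,0]],"dr":[[0,0,0],[0,0,0],[0,0,0]],"jaw":[255,255,255]}'
```

```text
time: 13.9
eef_pos: [0.4332, 0.0195, 0.1118]
tcp_rot: [0.695, 0.719, 0.0, 0.0]
contact_force: [-2.5, 0.3, 5.0]
opening: -0.003
time: 14.15
eef_pos: [0.4332, 0.0195, 0.1097]
tcp_rot: [0.695, 0.719, 0.0, 0.0]
contact_force: [-1.8, 0.3, 5.1]
opening: -0.005
```

A is good too (5 N at 11 mm). Pushing it home.

```bash
python3 -m jog '{"travel":[[0,0,-2],[0,0,-2],[0,0,-2],[0,0,-1.5],[0,0,0]],"dr":[[0,0,0],[0,0,0],[0,0,0],[0,0,0],[0,0,0]],"jaw":[255,255,255,255,255]}'
python3 -m jog '{"travel":[[0,0,-1],[0,0,-1],[0,0,-0.5],[0,0,0]],"dr":[[0,0,0],[0,0,0],[0,0,0],[0,0,0]],"jaw":[255,255,255,255]}'
```

```text
time: 14.57
eef_pos: [0.433, 0.0195, 0.102]
tcp_rot: [0.695, 0.719, -0.0, 0.0]
contact_force: [-2.5, 0.1, 3.5]
opening: -0.0
time: 14.9
eef_pos: [0.4342, 0.0193, 0.1012]
tcp_rot: [0.695, 0.719, 0.001, 0.001]
contact_force: [-3.2, 1.1, 12.1]
opening: 0.001
```

```bash
python3 -m jog '{"travel":[[0,0,35],[0,0,28],[0,0,0],[0,0,0],[0,0,0]],"dr":[[0,0,0],[0,0,0],[0,0,0],[0,0,0],[0,0,0]],"jaw":[255,0,0,0,0]}' 50
python3 -m jog '{"travel":[[0,0,0],[0,0,0],[0,0,0]],"dr":[[0,0,0],[0,0,0],[0,0,0]],"jaw":[0,0,0]}'
```

```text
time: 15.32
eef_pos: [0.4323, 0.0197, 0.1612]
tcp_rot: [0.695, 0.719, -0.0, -0.0]
contact_force: [0.9, 0.9, -0.9]
opening: 0.563
time: 15.57
eef_pos: [0.432, 0.0197, 0.1606]
tcp_rot: [0.695, 0.719, -0.001, -0.001]
contact_force: [-0.5, 0.5, 0.2]
opening: 0.975
```

```bash
python3 -m jog '{"travel":[[0,0,-35],[0,0,-35],[0,0,-28],[0,0,0],[0,0,0]],"dr":[[0,0,0],[0,0,0],[0,0,0],[0,0,0],[0,0,0]],"jaw":[0,0,0,0,0]}'
python3 -m jog '{"travel":[[0,0,0],[0,0,0]],"dr":[[0,0,0],[0,0,0]],"jaw":[0,0]}'
```

```text
time: 15.98
eef_pos: [0.4311, 0.0199, 0.0624]
tcp_rot: [0.695, 0.719, -0.001, -0.002]
contact_force: [0.1, -0.0, 0.8]
opening: 1.002
time: 16.15
eef_pos: [0.4346, 0.0193, 0.0661]
tcp_rot: [0.695, 0.719, 0.001, 0.002]
contact_force: [-0.1, 0.5, -0.1]
opening: 1.001
```

```bash
python3 -m jog '{"travel":[[0,0,-2],[0,0,0],[0,0,0],[0,0,0],[0,0,0]],"dr":[[0,0,0],[0,0,0],[0,0,0],[0,0,0],[0,0,0]],"jaw":[255,255,255,255,255]}' 50
python3 -m jog '{"travel":[[0,0,0],[0,0,15],[0,0,35],[0,0,38],[0,0,0]],"dr":[[0,0,0],[0,0,0],[0,0,0],[0,0,0],[0,0,0]],"jaw":[255,255,255,255,255]}'
python3 -m jog '{"travel":[[0,0,38],[0,0,38],[0,0,5],[0,0,0],[0,0,0]],"dr":[[0,0,0],[0,0,-3.7],[0,0,-3.6],[0,0,0],[0,0,0]],"jaw":[255,255,255,255,255]}'
```

```text
time: 16.57
eef_pos: [0.4336, 0.0195, 0.063]
tcp_rot: [0.695, 0.719, 0.0, 0.001]
contact_force: [-0.1, 1.3, 4.6]
opening: 0.523
time: 16.98
eef_pos: [0.4368, 0.0189, 0.1564]
tcp_rot: [0.695, 0.719, 0.003, 0.005]
contact_force: [1.5, 0.5, -1.9]
opening: 0.526
time: 17.4
eef_pos: [0.4318, 0.0197, 0.2292]
tcp_rot: [0.739, 0.673, -0.001, -0.001]
contact_force: [-0.3, 0.7, -3.7]
opening: 0.525
```

```bash
python3 -m jog '{"travel":[[3,30,5],[3,35,0],[3,35,0],[3,35,0],[3,35,0]],"dr":[[0,0,0],[0,0,0],[0,0,0],[0,0,0],[0,0,0]],"jaw":[255,255,255,255,255]}'
python3 -m jog '{"travel":[[6,35,0],[6,5,0],[0,0,0],[0,0,0]],"dr":[[0,0,0],[0,0,0],[0,0,0],[0,0,0]],"jaw":[255,255,255,255]}'
python3 - <<'E'
from h import *
st(); im,K,R,t=grab("wrist"); cv2.imwrite("pics/w6.png",im[:,:,::-1]); st()
h=cv2.cvtColor(im,cv2.COLOR_RGB2HSV); m=(h[...,0]<=14)&(h[...,1]>110)&(h[...,2]>150)
print([x for x in blobs(m,300)])
tip=np.array([.5302,.0478])+np.array([.0207,.219]); print("pred tip",proj(K,R,t,[*tip,.224]))
E
```

```text
time: 17.82
eef_pos: [0.4458, 0.1908, 0.2321]
tcp_rot: [0.739, 0.673, -0.003, -0.002]
contact_force: [1.2, -1.1, -3.2]
opening: 0.521
time: 18.15
eef_pos: [0.4584, 0.2291, 0.2329]
tcp_rot: [0.739, 0.673, -0.003, -0.001]
contact_force: [-0.1, -0.1, -3.8]
opening: 0.521
t 18.15 tcp [0.4584 0.2291 0.2329] F [-0.1 -0.1 -3.8] open 0.521 z-axis [-0.006 -0.002 -1.   ] yaw_y [ 0.996 -0.093 -0.005]
t 18.2 tcp [0.4586 0.2286 0.2335] F [-0.3 -0.  -3.6] open 0.525 z-axis [-0.005 -0.002 -1.   ] yaw_y [ 0.996 -0.094 -0.004]
[(np.int32(1716), array([138.3,  80.9]), array([ 78,   0, 180, 250], dtype=int32)), (np.int32(371), array([455.8,  13.2]), array([446,   0,  25,  40], dtype=int32)), (np.int32(17793), array([468.1, 162.6]), array([415,   0,  97, 332], dtype=int32)), (np.int32(1203), array([199.8,  27.4]), array([124,  11, 148,  36], dtype=int32)), (np.int32(29461), array([212.9, 117.3]), array([106,  18, 211, 215], dtype=int32)), (np.int32(394), array([324.9, 128.4]), array([319,  77,  13, 106], dtype=int32)), (np.int32(348), array([312.5, 216.1]), array([266, 189,  70,  57], dtype=int32)), (np.int32(440), array([260.2, 269.4]), array([218, 261,  76,  29], dtype=int32)), (np.int32(1661), array([257.7, 320.2]), array([215, 296,  82,  42], dtype=int32)), (np.int32(472), array([491.9, 341.6]), array([467, 336,  45,  13], dtype=int32))]
pred tip [450.06581634 157.76513799]
```

View pics/w6.png

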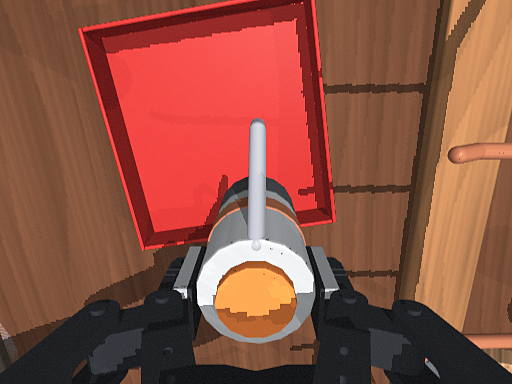

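Hook 2's tip is at (455,154), within about 3 mm of the prediction. A is held upright and aligned. Threading it on.

```bash
python3 -m jog '{"travel":[[1,8,1],[24,-2.3,0],[20,-1.9,0],[20,-1.9,0],[20,-1.9,0]],"dr":[[0,0,0],[0,0,0],[0,0,0],[0,0,0],[0,0,0]],"jaw":[255,255,255,255,255]}'
python3 -m jog '{"travel":[[20,-1.9,0],[15,-1.5,0],[11,-1,0],[0,0,0],[0,0,0]],"dr":[[0,0,0],[0,0,0],[0,0,0],[0,0,0],[0,0,0]],"jaw":[255,255,255,255,255]}'
python3 - <<'E'
from h import *
st(); im,K,R,t=grab("wrist"); cv2.imwrite("pics/w7.png",im[:,:,::-1])
E
```

```text
time: 18.62
eef_pos: [0.5456, 0.2286, 0.2368]
tcp_rot: [0.74, 0.672, -0.0, -0.0]
contact_force: [0.1, 0.5, -2.6]
opening: 0.527
time: 19.03
eef_pos: [0.5916, 0.2241, 0.2352]
tcp_rot: [0.74, 0.672, 0.0, 0.001]
contact_force: [5.0, 0.0, -11.3]
opening: 0.522
t 19.03 tcp [0.5916 0.2241 0.2352] F [  5.    0.  -11.3] open 0.522 z-axis [ 0.001 -0.001 -1.   ] yaw_y [ 0.995 -0.096  0.001]
```

View pics/w7.png

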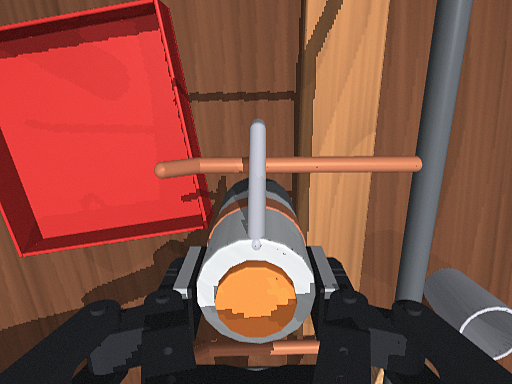

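The rod is through the loop (bar over the rod at (258,163)). The force of -11 N means the lower bar is catching under the rod, so lower.

```bash
python3 -m jog '{"travel":[[0,0,-6],[0,0,-4],[0,0,0]],"dr":[[0,0,0],[0,0,0],[0,0,0]],"jaw":[255,255,255]}'
python3 -m jog '{"travel":[[0,0,-4],[0,0,-4],[0,0,-2],[0,0,0]],"dr":[[0,0,0],[0,0,0],[0,0,0],[0,0,0]],"jaw":[255,255,255,255]}'
python3 -m jog '{"travel":[[0,0,-2],[0,0,-2],[0,0,0]],"dr":[[0,0,0],[0,0,0],[0,0,0]],"jaw":[255,255,255]}'
```

```text
time: 19.33
eef_pos: [0.5897, 0.2254, 0.2269]
tcp_rot: [0.74, 0.673, -0.001, -0.001]
contact_force: [-0.9, 0.5, -3.5]
opening: 0.525
time: 19.67
eef_pos: [0.5903, 0.2252, 0.2162]
tcp_rot: [0.74, 0.673, -0.001, -0.0]
contact_force: [0.3, 0.4, -4.3]
opening: 0.524
time: 19.92
eef_pos: [0.5906, 0.2251, 0.2124]
tcp_rot: [0.74, 0.673, -0.0, -0.0]
contact_force: [0.1, 0.1, -3.6]
opening: 0.524
```

```bash
python3 -m jog '{"travel":[[0,0,-2],[0,0,-1.5],[0,0,0]],"dr":[[0,0,0],[0,0,0],[0,0,0]],"jaw":[255,255,255]}'
python3 -m jog '{"travel":[[0,0,-1.5],[0,0,-1],[0,0,0]],"dr":[[0,0,0],[0,0,0],[0,0,0]],"jaw":[255,255,255]}'
```

```text
time: 20.17
eef_pos: [0.5908, 0.2253, 0.2093]
tcp_rot: [0.74, 0.673, 0.0, -0.0]
contact_force: [0.1, 0.6, -2.1]
opening: 0.522
time: 20.42
eef_pos: [0.5914, 0.2258, 0.2081]
tcp_rot: [0.74, 0.673, 0.001, 0.0]
contact_force: [-0.3, 2.6, 1.2]
opening: 0.527
```

Resting on the hook. Releasing and rising.

```bash
python3 -m jog '{"travel":[[0,0,0],[0,0,0],[0,0,0],[0,0,0],[0,0,0]],"dr":[[0,0,0],[0,0,0],[0,0,0],[0,0,0],[0,0,0]],"jaw":[120,100,80,50,0]}'
python3 -m jog '{"travel":[[0,0,0],[0,0,0],[0,0,0],[0,0,0],[0,0,0]],"dr":[[0,0,0],[0,0,0],[0,0,0],[0,0,0],[0,0,0]],"jaw":[0,0,0,0,0]}'
python3 -m jog '{"travel":[[0,0,30],[0,0,35],[0,0,35],[0,0,5],[0,0,0]],"dr":[[0,0,0],[0,0,0],[0,0,0],[0,0,0],[0,0,0]],"jaw":[0,0,0,0,0]}'
python3 - <<'E'
from h import *
st(); im,K,R,t=grab("top"); cv2.imwrite("pics/top2.png",cv2.resize(im[120:270,130:370,::-1],(800,500),interpolation=cv2.INTER_CUBIC))
E
```

```text
time: 20.83
eef_pos: [0.5908, 0.2249, 0.2068]
tcp_rot: [0.74, 0.673, -0.0, 0.0]
contact_force: [-0.1, 0.2, -0.4]
opening: 0.918
time: 21.25
eef_pos: [0.5908, 0.2252, 0.2069]
tcp_rot: [0.74, 0.673, -0.0, -0.0]
contact_force: [0.0, 0.3, -0.3]
opening: 1.003
time: 21.67
eef_pos: [0.5924, 0.2256, 0.3168]
tcp_rot: [0.74, 0.673, 0.004, 0.002]
contact_force: [-0.2, -0.4, 0.3]
opening: 0.999
t 21.67 tcp [0.5924 0.2256 0.3168] F [-0.2 -0.4  0.3] open 0.999 z-axis [ 0.008  0.002 -1.   ] yaw_y [ 0.995 -0.094  0.008]
```

View pics/top2.png

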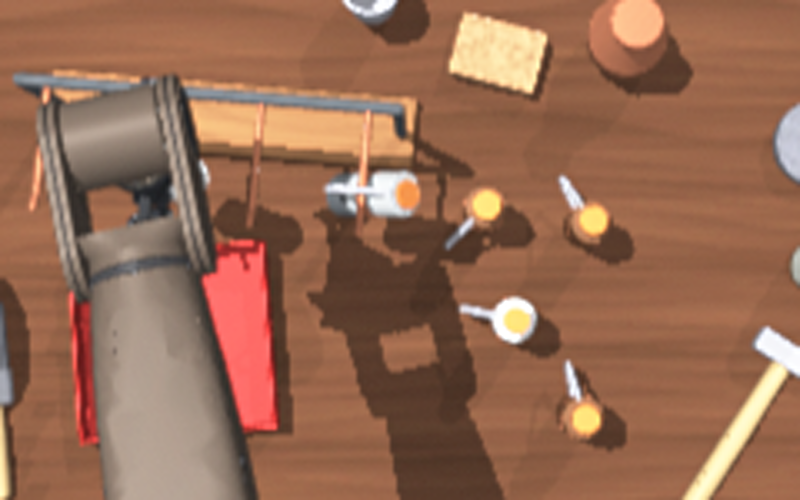

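C hangs tilted on hook 0 at (375,190). B is at (515,320), apparently unmoved. A is hidden by the arm for now. Going to B.

```bash
python3 - <<'E'
from h import *
ci=camera_info("top");K,R,t=ci["K"],ci["R"],ci["t"]
f=lambda p,z:ray(K,R,t,np.array([129.5,119.5])+np.array(p)*.3,z)[:2]
c,b,h=f((516.5,321),.121),f((514,319),.095),f((463,311),.055); d=h-b; print(c,b,h,np.linalg.norm(d),np.degrees(np.arctan2(d[1],d[0])))
E
python3 -m jog '{"travel":[[-25,-20,0],[-30,-28,0],[-26,-30,0],[-15,-38,0],[-15,-38,0]],"dr":[[0,0,-4.4],[0,0,-4.4],[0,0,0],[0,0,0],[0,0,0]],"jaw":[255,255,255,255,255]}'
python3 -m jog '{"travel":[[-12,-38,0],[-12,-38,0],[-10,-38,-10],[-5,-38,-20],[-2,-38,-30]],"dr":[[0,0,0],[0,0,0],[0,0,0],[0,0,0],[0,0,0]],"jaw":[255,255,255,255,255]}'
python3 -c "
from h import *
st()"
```

```text
[ 0.43953099 -0.11723528] [ 0.44179699 -0.11605365] [ 0.45165478 -0.06184303] 0.05509960824086799 79.69380961789382
time: 22.13
eef_pos: [0.4773, 0.0706, 0.309]
tcp_rot: [0.789, 0.615, -0.002, -0.001]
contact_force: [0.3, -0.6, -0.2]
opening: 0.3
time: 22.55
eef_pos: [0.4384, -0.1141, 0.2562]
tcp_rot: [0.789, 0.614, 0.0, 0.001]
contact_force: [0.9, 0.1, -0.6]
opening: -0.001
t 22.55 tcp [ 0.4384 -0.1141  0.2562] F [ 0.9  0.1 -0.6] open -0.001 z-axis [ 0.002 -0.001 -1.   ] yaw_y [ 0.969 -0.247  0.002]
```

```bash
python3 -m jog '{"travel":[[2,-2,-30],[0,0,0],[0,0,0]],"dr":[[0,0,0],[0,0,0],[0,0,0]],"jaw":[255,255,255]}'
python3 - <<'E'
from h import *
st(); im,K,R,t=grab("wrist"); cv2.imwrite("pics/w8.png",im[:,:,::-1])
h=cv2.cvtColor(im,cv2.COLOR_RGB2HSV); m=(h[...,0]>=10)&(h[...,0]<=28)&(h[...,1]>110)&(h[...,2]>180)
for a,c,b in blobs(m,500): print(a,c,b,ray(K,R,t,c,.121).round(4))
w=(h[...,1]<40)&(h[...,2]>150)
for a,c,b in blobs(w,200): print("w",a,c,b)
print(proj(K,R,t,[.4405,-.117,.121]))
E
```

```text
time: 22.8
eef_pos: [0.4392, -0.1133, 0.2235]
tcp_rot: [0.79, 0.614, -0.002, -0.004]
contact_force: [0.7, 0.3, 0.7]
opening: -0.001
t 22.8 tcp [ 0.4392 -0.1133  0.2235] F [0.7 0.3 0.7] open -0.001 z-axis [-0.007  0.004 -1.   ] yaw_y [ 0.969 -0.247 -0.008]
2154 [413.2 109.7] [377  84  66  56] [ 0.5614 -0.0803  0.121 ]
1162 [259.5 194.5] [240 176  40  38] [ 0.4416 -0.1145  0.121 ]
1421 [411.1 254.4] [375 226  57  54] [ 0.5472 -0.1929  0.121 ]
w 352 [364.3  88. ] [333  71  55  31]
w 1662 [259.6 163.7] [233 108  54  99]
w 558 [420.2 206.6] [392 187  47  50]
w 533 [245.3 267.4] [238 245  14  51]
w 505 [265.9 266.1] [260 245  14  43]
w 457 [494.2 371.8] [471 363  41  21]
[258.91806112 197.91848792]
```

```bash
python3 -m jog '{"travel":[[1,-2,-38],[0,0,-38],[0,0,-18],[0,0,0],[0,0,0]],"dr":[[0,0,0],[0,0,0],[0,0,0],[0,0,0],[0,0,0]],"jaw":[255,255,255,255,255]}'
```

```text
time: 23.27
eef_pos: [0.443, -0.1154, 0.1339]
tcp_rot: [0.789, 0.615, 0.0, 0.0]
contact_force: [-0.1, 1.1, 0.0]
opening: -0.007
```

```bash
python3 -m jog '{"travel":[[-1,0,-5],[0,0,-4],[0,0,-2],[0,0,0]],"dr":[[0,0,0],[0,0,0],[0,0,0],[0,0,0]],"jaw":[255,255,255,255]}'
python3 -m jog '{"travel":[[0,0,-1.5],[0,0,-1.5],[0,0,-1],[0,0,0]],"dr":[[0,0,0],[0,0,0],[0,0,0],[0,0,0]],"jaw":[255,255,255,255]}'
```

```text
time: 23.6
eef_pos: [0.4416, -0.1162, 0.1225]
tcp_rot: [0.789, 0.614, 0.0, 0.001]
contact_force: [-0.9, 0.6, 0.2]
opening: -0.004
time: 23.93
eef_pos: [0.442, -0.1165, 0.119]
tcp_rot: [0.789, 0.614, 0.0, 0.001]
contact_force: [-0.4, 0.4, 4.5]
opening: 0.004
```

```bash
python3 -m jog '{"travel":[[0,0,-1],[0,0,-1],[0,0,0],[0,0,0]],"dr":[[0,0,0],[0,0,0],[0,0,0],[0,0,0]],"jaw":[255,255,255,255]}'
```

```text
time: 24.27
eef_pos: [0.442, -0.1165, 0.1171]
tcp_rot: [0.789, 0.614, 0.0, 0.001]
contact_force: [-1.3, 0.3, 4.3]
opening: 0.005
```

```bash
python3 -m jog '{"travel":[[0,0,-1],[0,0,-1],[0,0,0],[0,0,0]],"dr":[[0,0,0],[0,0,0],[0,0,0],[0,0,0]],"jaw":[255,255,255,255]}'
python3 -m jog '{"travel":[[0,0,-1],[0,0,-1],[0,0,0],[0,0,0]],"dr":[[0,0,0],[0,0,0],[0,0,0],[0,0,0]],"jaw":[255,255,255,255]}'
```

```text
time: 24.6
eef_pos: [0.4419, -0.1165, 0.1151]
tcp_rot: [0.789, 0.614, 0.0, 0.001]
contact_force: [-2.3, 0.1, 5.3]
opening: -0.001
time: 24.93
eef_pos: [0.442, -0.1165, 0.1131]
tcp_rot: [0.789, 0.614, 0.0, 0.001]
contact_force: [-1.6, 0.9, 4.4]
opening: 0.003
```

```bash
python3 -m jog '{"travel":[[0,0,-1],[0,0,-1],[0,0,-1],[0,0,0],[0,0,0]],"dr":[[0,0,0],[0,0,0],[0,0,0],[0,0,0],[0,0,0]],"jaw":[255,255,255,255,255]}'
```

```text
time: 25.35
eef_pos: [0.4419, -0.1165, 0.11]
tcp_rot: [0.789, 0.614, 0.0, 0.001]
contact_force: [-1.1, 0.6, 5.4]
opening: -0.001
```

B is good as well (5.4 N at 11 mm). Pushing it home.

```bash
python3 -m jog '{"travel":[[0,0,-2],[0,0,-2],[0,0,-2],[0,0,-1.5],[0,0,0]],"dr":[[0,0,0],[0,0,0],[0,0,0],[0,0,0],[0,0,0]],"jaw":[255,255,255,255,255]}'
python3 -m jog '{"travel":[[0,0,-1],[0,0,-1],[0,0,-0.7],[0,0,0]],"dr":[[0,0,0],[0,0,0],[0,0,0],[0,0,0]],"jaw":[255,255,255,255]}'
```

```text
time: 25.77
eef_pos: [0.4419, -0.1164, 0.1023]
tcp_rot: [0.789, 0.614, 0.0, 0.0]
contact_force: [-0.2, -0.7, 4.2]
opening: 0.003
time: 26.1
eef_pos: [0.4427, -0.1169, 0.1011]
tcp_rot: [0.789, 0.614, 0.001, 0.001]
contact_force: [-3.0, 1.5, 10.7]
opening: 0.002
```

```bash
python3 -m jog '{"travel":[[0,0,35],[0,0,28],[0,0,0],[0,0,0],[0,0,0]],"dr":[[0,0,0],[0,0,0],[0,0,0],[0,0,0],[0,0,0]],"jaw":[255,0,0,0,0]}' 50
python3 -m jog '{"travel":[[0,0,0],[0,0,0],[0,0,0]],"dr":[[0,0,0],[0,0,0],[0,0,0]],"jaw":[0,0,0]}'
python3 -m jog '{"travel":[[0,0,-35],[0,0,-35],[0,0,-28],[0,0,0],[0,0,0]],"dr":[[0,0,0],[0,0,0],[0,0,0],[0,0,0],[0,0,0]],"jaw":[0,0,0,0,0]}'
python3 -m jog '{"travel":[[0,0,0],[0,0,0]],"dr":[[0,0,0],[0,0,0]],"jaw":[0,0]}'
```

```text
time: 26.52
eef_pos: [0.4409, -0.1159, 0.1611]
tcp_rot: [0.789, 0.614, -0.0, -0.0]
contact_force: [0.2, 0.4, -0.3]
opening: 0.564
time: 26.77
eef_pos: [0.4405, -0.1158, 0.1603]
tcp_rot: [0.789, 0.614, -0.001, -0.001]
contact_force: [-0.0, -0.8, 0.6]
opening: 0.974
time: 27.18
eef_pos: [0.4397, -0.1153, 0.062]
tcp_rot: [0.789, 0.614, -0.001, -0.002]
contact_force: [1.0, 0.2, -0.9]
opening: 0.999
time: 27.35
eef_pos: [0.4429, -0.117, 0.0659]
tcp_rot: [0.789, 0.614, 0.001, 0.002]
contact_force: [0.1, -0.6, -0.0]
opening: 1.003
```

```bash
python3 -m jog '{"travel":[[0,0,-2],[0,0,0],[0,0,0],[0,0,0],[0,0,0]],"dr":[[0,0,0],[0,0,0],[0,0,0],[0,0,0],[0,0,0]],"jaw":[255,255,255,255,255]}' 50
python3 -m jog '{"travel":[[0,0,0],[0,0,15],[0,0,35],[0,0,38],[0,0,38]],"dr":[[0,0,0],[0,0,0],[0,0,0],[0,0,0],[0,0,0]],"jaw":[255,255,255,255,255]}'
python3 -m jog '{"travel":[[0,0,36],[0,0,6],[2,30,0],[2,35,0],[2,35,0]],"dr":[[0,0,0],[0,0,0],[0,0,4.4],[0,0,4.4],[0,0,0]],"jaw":[255,255,255,255,255]}'
python3 -m jog '{"travel":[[2,38,0],[2,38,0],[2,38,0],[0,38,0],[0,38,0]],"dr":[[0,0,0],[0,0,0],[0,0,0],[0,0,0],[0,0,0]],"jaw":[255,255,255,255,255]}'
```

```text
time: 27.77
eef_pos: [0.4417, -0.1164, 0.0627]
tcp_rot: [0.789, 0.614, 0.0, 0.0]
contact_force: [-1.6, 0.0, 4.8]
opening: 0.526
time: 28.18
eef_pos: [0.4398, -0.1154, 0.1872]
tcp_rot: [0.789, 0.614, -0.001, -0.002]
contact_force: [2.0, -0.5, -3.3]
opening: 0.527
time: 28.6
eef_pos: [0.4462, -0.0152, 0.2277]
tcp_rot: [0.74, 0.673, -0.001, -0.001]
contact_force: [0.7, 0.0, -3.7]
opening: 0.526
time: 29.02
eef_pos: [0.4518, 0.1756, 0.2271]
tcp_rot: [0.74, 0.673, -0.001, -0.001]
contact_force: [-0.2, -0.7, -3.1]
opening: 0.523
```

```bash
python3 -m jog '{"travel":[[3,38,0],[3,38,0],[4,38,0],[4,38,0],[4,19,0]],"dr":[[0,0,0],[0,0,0],[0,0,0],[0,0,0],[0,0,0]],"jaw":[255,255,255,255,255]}'
python3 -m jog '{"travel":[[0,0,0],[0,0,0]],"dr":[[0,0,0],[0,0,0]],"jaw":[255,255]}'
python3 - <<'E'
from h import *
st(); im,K,R,t=grab("wrist"); cv2.imwrite("pics/w9.png",im[:,:,::-1])
tip=np.array([.5302,.0478])+.33*np.array([.094,.9956]); print("pred tip",proj(K,R,t,[*tip,.224]))
E
```

```text
time: 29.43
eef_pos: [0.4696, 0.3483, 0.2266]
tcp_rot: [0.739, 0.674, -0.001, -0.001]
contact_force: [-0.4, -0.1, -3.5]
opening: 0.523
time: 29.6
eef_pos: [0.47, 0.3452, 0.2267]
tcp_rot: [0.739, 0.674, -0.002, -0.0]
contact_force: [0.2, -0.4, -4.6]
opening: 0.527
t 29.6 tcp [0.47   0.3452 0.2267] F [ 0.2 -0.4 -4.6] open 0.527 z-axis [-0.004 -0.002 -1.   ] yaw_y [ 0.996 -0.092 -0.004]
pred tip [453.48043641 175.44635585]
```

View pics/w9.png

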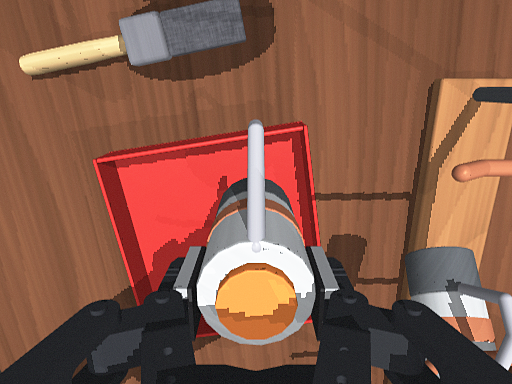

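B is upright and aligned; hook 3's tip is at (457,173), matching the prediction. A hangs tilted on hook 2 at (450,300), with its foot edge near row 248. Checking the clearance to it.

Run:
```python
from h import *
s=get_state(); ci=camera_info("wrist"); T=np.eye(4); T[:3,:3]=Ro.from_quat(s["tcp_rot"]).as_matrix(); T[:3,3]=s["eef_pos"]
C=T@ci["mount"]; R=C[:3,:3].T; t=-R@C[:3,3]; K=ci["K"]
for z in (.14,.16,.18,.2): print(z,ray(K,R,t,(445,250),z).round(3), ray(K,R,t,(410,270),z).round(3))
b=s["eef_pos"]; print("B side, foot level",proj(K,R,t,b+[.13,-.012-.023,-.06]),proj(K,R,t,b+[.13,-.012-.023,-.02]))
```

```text
0.14 [0.608 0.292 0.14 ] [0.583 0.277 0.14 ]
0.16 [0.597 0.303 0.16 ] [0.573 0.289 0.16 ]
0.18 [0.585 0.314 0.18 ] [0.564 0.302 0.18 ]
0.2 [0.574 0.325 0.2  ] [0.555 0.314 0.2  ]
B side, foot level [456.78381946 245.45555508] [497.69055077 277.83244895]
```

About 10 mm of clearance. Threading.

```bash
python3 -m jog '{"travel":[[24,0.7,1],[20,-1.9,0],[20,-1.9,0],[20,-1.9,0],[0,0,0]],"dr":[[0,0,0],[0,0,0],[0,0,0],[0,0,0],[0,0,0]],"jaw":[255,255,255,255,255]}'
python3 -m jog '{"travel":[[15,-1.5,0],[15,-1.5,0],[0,0,0]],"dr":[[0,0,0],[0,0,0],[0,0,0]],"jaw":[255,255,255]}'
python3 -m jog '{"travel":[[12,-1,0],[0,0,0],[0,0,-4],[0,0,0]],"dr":[[0,0,0],[0,0,0],[0,0,0],[0,0,0]],"jaw":[255,255,255,255]}'
python3 - <<'E'
from h import *
st(); im,K,R,t=grab("wrist"); cv2.imwrite("pics/w10.png",im[:,:,::-1])
E
```

```text
time: 30.07
eef_pos: [0.5582, 0.3371, 0.2295]
tcp_rot: [0.741, 0.671, 0.0, 0.001]
contact_force: [-0.9, -1.3, -3.4]
opening: 0.528
time: 30.32
eef_pos: [0.5868, 0.3346, 0.2296]
tcp_rot: [0.741, 0.672, -0.0, 0.0]
contact_force: [-0.1, 0.0, -3.3]
opening: 0.523
time: 30.65
eef_pos: [0.5959, 0.3353, 0.2253]
tcp_rot: [0.74, 0.673, -0.001, -0.001]
contact_force: [0.0, -0.8, -2.8]
opening: 0.518
t 30.65 tcp [0.5959 0.3353 0.2253] F [ 0.  -0.8 -2.8] open 0.518 z-axis [-0.003 -0.001 -1.   ] yaw_y [ 0.995 -0.095 -0.003]
```

View pics/w10.png

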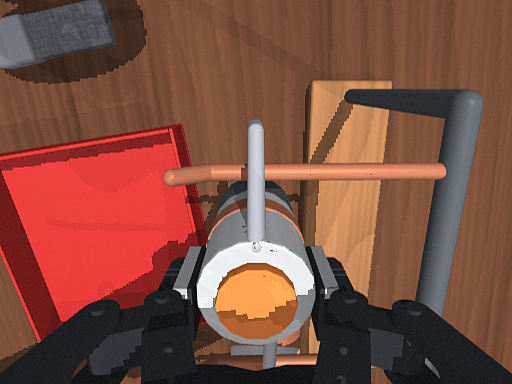

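Threaded on hook 3 (bar over the rod at (257,172)). Lowering.

```bash
python3 -m jog '{"travel":[[0,0,-5],[0,0,-5],[0,0,-3],[0,0,-2],[0,0,0]],"dr":[[0,0,0],[0,0,0],[0,0,0],[0,0,0],[0,0,0]],"jaw":[255,255,255,255,255]}'
python3 -m jog '{"travel":[[0,0,-2],[0,0,-1.5],[0,0,0]],"dr":[[0,0,0],[0,0,0],[0,0,0]],"jaw":[255,255,255]}'
```

```text
time: 31.12
eef_pos: [0.5967, 0.3358, 0.2105]
tcp_rot: [0.74, 0.673, -0.001, -0.0]
contact_force: [0.3, -0.4, -3.6]
opening: 0.522
time: 31.37
eef_pos: [0.5975, 0.3363, 0.2085]
tcp_rot: [0.74, 0.673, 0.001, -0.0]
contact_force: [0.3, 1.2, -2.6]
opening: 0.523
```

```bash
python3 -m jog '{"travel":[[0,0,-1.5],[0,0,-1],[0,0,0]],"dr":[[0,0,0],[0,0,0],[0,0,0]],"jaw":[255,255,255]}'
```

```text
time: 31.62
eef_pos: [0.598, 0.3367, 0.2073]
tcp_rot: [0.74, 0.673, 0.002, 0.0]
contact_force: [-0.7, 2.5, 1.9]
opening: 0.523
```

```bash
python3 -m jog '{"travel":[[0,0,0],[0,0,0],[0,0,0],[0,0,0],[0,0,0]],"dr":[[0,0,0],[0,0,0],[0,0,0],[0,0,0],[0,0,0]],"jaw":[120,100,80,50,0]}'
python3 -m jog '{"travel":[[0,0,0],[0,0,0],[0,0,0],[0,0,0],[0,0,0]],"dr":[[0,0,0],[0,0,0],[0,0,0],[0,0,0],[0,0,0]],"jaw":[0,0,0,0,0]}'
python3 -m jog '{"travel":[[0,0,30],[0,0,35],[0,0,35],[-10,0,20],[-30,0,0]],"dr":[[0,0,0],[0,0,0],[0,0,0],[0,0,0],[0,0,0]],"jaw":[0,0,0,0,0]}'
python3 -m jog '{"travel":[[-38,0,0],[-38,0,0],[-38,0,0],[-38,10,0],[-38,10,0]],"dr":[[0,0,0],[0,0,0],[0,0,0],[0,0,0],[0,0,0]],"jaw":[0,0,0,0,0]}'
python3 - <<'E'
from h import *
st()
a=grab("scene")[0]; b=grab("top")[0]
cv2.imwrite("pics/fin.png",np.vstack([cv2.resize(b[60:384,50:470,::-1],(560,432)),])); cv2.imwrite("pics/fin_s.png",cv2.resize(a[80:330,100:420,::-1],(768,600),interpolation=cv2.INTER_CUBIC))
E
```

```text
time: 32.03
eef_pos: [0.5971, 0.3354, 0.2051]
tcp_rot: [0.74, 0.673, -0.001, 0.0]
contact_force: [0.1, 0.1, -0.2]
opening: 0.919
time: 32.45
eef_pos: [0.5972, 0.3359, 0.2056]
tcp_rot: [0.74, 0.673, -0.0, 0.0]
contact_force: [-0.0, 1.3, -0.2]
opening: 1.0
time: 32.87
eef_pos: [0.5612, 0.336, 0.3329]
tcp_rot: [0.741, 0.672, 0.006, 0.003]
contact_force: [-0.6, -0.2, 1.7]
opening: 1.002
time: 33.28
eef_pos: [0.3655, 0.3556, 0.3258]
tcp_rot: [0.74, 0.672, 0.0, -0.0]
contact_force: [0.6, 0.9, 0.7]
opening: 0.999
t 33.28 tcp [0.3655 0.3556 0.3258] F [0.6 0.9 0.7] open 0.999 z-axis [ 0.  0. -1.] yaw_y [ 0.995 -0.096  0.   ]
```

View pics/fin_s.png

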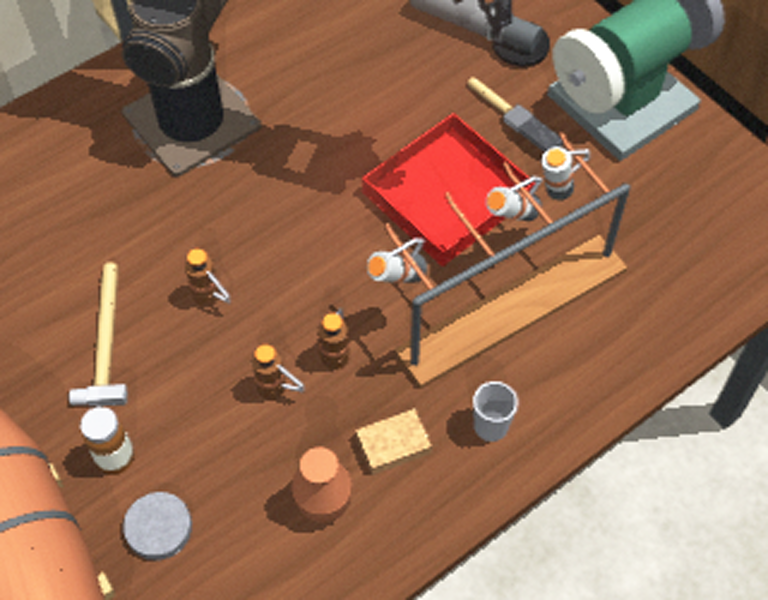

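View pics/fin.png

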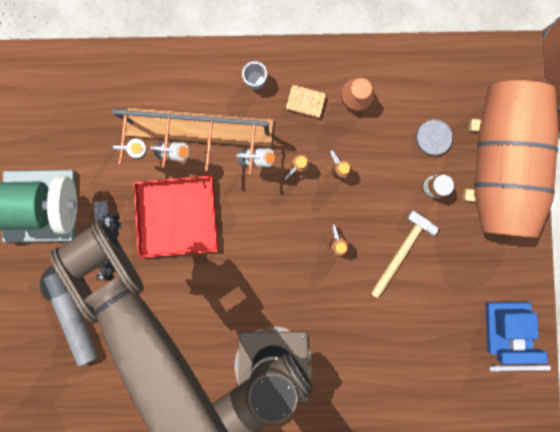

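All three white dispensers hang on hooks 0, 2 and 3, scene-crop (395,265), (510,203) and (558,165). Bystanders and brown ones are where they were, and no fourth white one appears anywhere, including the area the arm hid at the start. I'll let the swaying die down and look once more.

```bash
for i in 1 2 3 4 5 6 7; do python3 -m jog '{"travel":[[0,0,0],[0,0,0],[0,0,0],[0,0,0],[0,0,0]],"dr":[[0,0,0],[0,0,0],[0,0,0],[0,0,0],[0,0,0]],"jaw":[0,0,0,0,0]}' | head -1; done
python3 - <<'E'
from h import *
a=grab("scene")[0][130:230,230:390]
for i in range(6): b=grab("scene")[0][130:230,230:390]
print("diff over .3s",np.abs(a.astype(int)-b).max(axis=2).__gt__(40).sum())
cv2.imwrite("pics/fin2.png",cv2.resize(b[:,:,::-1],(800,500),interpolation=cv2.INTER_CUBIC))
E
```

```text
time: 33.8
time: 34.22
time: 34.63
time: 35.05
time: 35.47
time: 35.88
time: 36.3
diff over .3s 82
```

View pics/fin2.png

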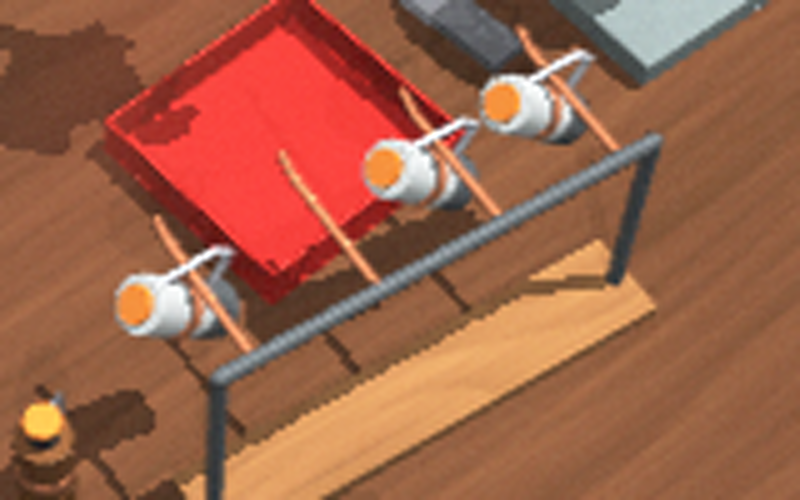

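All three hang by their handle loops, at (175,300), (415,170) and (530,105), and barely move. Handing in.

```bash
python3 -c "
from plant import *
print(sign_off())"
```

```text
the job is handed in; nothing more can be done
None
```

I tried all three white dispensers on the bench. Each plunger went down easily at an even 4 to 6 N, so none counted as clogged and nothing went in the tray. I pushed each one home, to a firm stop at about 101 mm cap height, then hung them on hooks 0, 2 and 3. I handed the job in at about 37 s.

- **Hanging:** the last pictures show all three on the hooks by their loops, clear of the table. There was only slight sway over 0.3 s: 82 pixels changed in the cropped view.
- **Rest of the bench:** the bystanders and the three brown look-alikes are where they were, by eye. I found no fourth white dispenser in the views taken with the arm in different places. The gripper was clear of everything.
- **One disagreement on the way:** on hook 2 the lower bar of the loop caught under the rod at about 11 N. I lowered it and it then seated normally.
- **Not checked:** no plunger joint values were available, so "home" rests on the stop height, the jump in force and the pictures. I saw no sign of a dispenser being knocked aside.

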